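# Kit two polishing compounds in a turned tote stack

### The job

Make up a stacked pair of small totes so that the coarse and the fine polishing compound cannot touch: lift the upper tote out of the nested pair and put it aside, lay the green bar in the bottom tote, then stack the other tote on the bottom one turned half round, orange grip over grey grip, so that its feet sit fully in the ledge pockets and it does not nest down onto the bar. Lay the white bar in the upper tote, and leave the sanding block, the yellow bar and the blue frame lying where they are.

Things in the scene. Friction and masses are not known exactly. Their poses are not given: they have to be found in the camera images.
- tote_top: Upper of two identical loose dark grey totes, 190 x 158 x 60 mm high, 0.16 kg. Origin: middle of the underside; x along the length to the ORANGE grip, z up. Starts nested in tote_bottom, facing the same way, origin 28 mm higher; freed by lifting 40 mm. Turned half round (yaw + 180 deg) and centred on it, its feet stand in funnelled ledge pockets, 2 mm play, origin 52 mm above that of tote_bottom.
- tote_bottom: Lower tote, same shape and axes, on the table. Floor 4 mm thick; clear floor inside 150 mm along x by 106 mm along y, walls leaning outward; rim 60 mm up; 48 mm clear between its floor and a tote stacked on it. The table at x 0.55 to 0.73, y -0.36 to -0.09 is clear, to put the other tote aside (its length along y).
- tote_top_orange_end (a point): Middle of tote_top's orange grip bar, 89.5 mm from its middle along +x, 49 mm above its underside. Each end has such a bar at the rim: 11 mm thick along x, 90 mm wide, 38 to 60 mm above the underside. Pinch it firmly (about 40 N) from above, one finger inside and one outside the tote, tips at most 25 mm below the rim (below 27 mm the inner face steps in by 4 mm).
- tote_top_grey_end (a point): Middle of tote_top's grey grip bar, 89.5 mm from its middle along -x, 49 mm above its underside; same shape as the orange one.
- tote_bottom_orange_end (a point): Middle of tote_bottom's orange grip bar, 89.5 mm from its middle along +x, 49 mm above its underside.
- green_bar: Dark green bar of polishing compound, 85 long x 45 wide x 36 mm high, 0.12 kg, loose. One end is worn a little hollow. Origin: centre of its underside. Its y axis runs along its length, x across its width, z up. It lies flat on the table and starts somewhere to the right of the totes.
- white_bar: Off-white bar of polishing compound, 60 long x 30 wide x 30 mm high, 0.12 kg, loose. One end is worn a little hollow. Origin: centre of its underside. Its y axis runs along its length, x across its width, z up. It lies flat on the table and starts somewhere to the right of the totes.
- sand_block: Bystander: brown abrasive sponge block, 65x95x26 mm. Leave alone.
- frame_blue: Bystander: blue folded spectacle frame, 51x140x14 mm. Leave alone.
- yellow_bar: Bystander: yellow bar of polishing compound behind the totes, 45x110x38 mm. Leave alone.
Mind the look-alikes: they are no part of the job. Of the things that look like the white_bar, take the one that is farthest from the robot's base at the start.

How it is judged:
On the way, in this order (a step that is already met when the one before it is completed fails the run):
1. the upper tote is off the bottom tote and stands aside on the table (horizontal distance between tote_top and tote_bottom above 0.15 m and height (world z) of tote_top below 0.01 m and angle between tote_top's own z axis and vertical below 0.1 rad), for 0.2 s.
2. the green bar lies in the bottom tote (x of green_bar in the frame of tote_bottom between -0.08 and 0.08 m and y of green_bar in the frame of tote_bottom between -0.072 and 0.072 m and z of green_bar in the frame of tote_bottom between -0.002 and 0.034 m), for 0.2 s.
3. the other tote is stacked on the bottom one, turned half round and interlocked (x of tote_top in the frame of tote_bottom between -0.005 and 0.005 m and y of tote_top in the frame of tote_bottom between -0.005 and 0.005 m and z of tote_top in the frame of tote_bottom between 0.048 and 0.056 m and x of tote_top_orange_end in the frame of tote_bottom below -0.08 m and angle between tote_top's own z axis and vertical below 0.05 rad), for 0.2 s.
At the end, for the whole second after the job is handed in: Bottom tote flat on the table; the other tote stands on it turned half round, centred within 5 mm along x and y, its origin 48 to 56 mm higher, level within 3 degrees; green bar on the floor of the bottom tote, white bar on the floor of the upper (underside centre under 34 mm up); all at rest (all of step 2 and all of step 3 and height (world z) of tote_bottom below 0.006 m and angle between tote_bottom's own z axis and vertical below 0.05 rad and x of white_bar in the frame of tote_top between -0.08 and 0.08 m and y of white_bar in the frame of tote_top between -0.072 and 0.072 m and z of white_bar in the frame of tote_top between -0.002 and 0.034 m and linear speed of each of tote_top, tote_bottom, green_bar, white_bar below 0.02 m/s); the robot touches nothing.
It fails at once if a bystander (sand_block, frame_blue, yellow_bar) is shifted by more than 30 mm (distance of any of sand_block, frame_blue, yellow_bar from where it was at the start of the episode above 0.03 m).
It also fails if it takes over 72 s, if anything falls off the work surface, if the arm or the gripper's body presses on something with over 40 N, if the wrist force passes 120 N, or if a joint passes its speed limit or range.

### The arm

A 6-joint arm with a two-finger parallel gripper is mounted at the origin on the work surface; the furniture and walls round the work are solid. World frame = base frame: x ahead of the robot, y to its left, z up, the work surface at z = 0. Lengths are in m, angles in rad, forces in N, time in s.
With the tool pointing down it reaches from about 0.35 to 0.775 m from the base axis. Payload 7.3 kg.
Tool frame: the origin (TCP) lies at the very end of the fingers, on their centre line; the grasp point (between the pads) lies ctrl.hold_point_z behind it (ctrl.hold_point_z is the distance from the TCP to the grasp point, in m); z points along the fingers, x is the direction in which the jaws open and shut, and the axes are right-handed (so a half turn about z gives the same grasp; the last joint's range is limited). The gripper opens to 92 mm and grips with 3 to 60 N. Pads are 19 mm wide; open, the fingers measure 130 mm over their backs; the gripper's body (75 mm by 190 mm) begins 47 mm behind the grasp point.
Start: joints at [-1.285, 0.342, 1.524, -0, 1.275, -0.146], TCP at [0.22, -0.477, 0.227] pointing down, gripper open.
Joint ranges: [-2.53, 2.53], [-0.77, 2.02], [0.04, 2.7], [-1, 4.14], [0.28, 2.66], [-3.11, 3.11]. Speed limits (rad/s): [2.57, 2.57, 3.14, 3.14, 3.14, 3.14].

### API

Orientations are given as a unit quaternion [x, y, z, w].
In Python, from cell import sensors, vision, workorder, ctrl gives the robot as it stands. The module is installed in compiled form; this text tells all that it offers.
- The arm moves only by the tool step_arm, never from a script. Its arguments are lists of equal length, an entry for each row: "travel": the shift along the tool's x, y, z as a fraction of full scale, a list of three; "spin": the turn about the tool's z as a fraction of full scale; "jaw": the gripper command: -1 is shut, 1 is fully open, values between are in proportion. A call has 1 to 5 rows; each row shifts and turns the commanded pose from where the row before left it, along the tool's axes as they then stand; what a row does not reach is not made up. Full scale, the value 1, is 0.025 m for a shift and 0.08 rad for a turn. A row lasts 1/12 s, in which the tool goes at most 41.7 mm and 7.16 degrees, less where a joint would pass 70% of its speed; a pose out of reach is approached as far as the arm can. A call with a number of a shift or a turn outside -1 to 1 is refused whole. A call with a gripper value outside its range is refused whole. The fingers move at their own pace and stop on an object; the grip force is fixed at half the most. Time passes only in rows, so rows that do not move let the fingers close. It gives the time, the measured TCP pose, the force and the opening at its end, in the units of the state.
- sensors.get_state(): the state, without advancing time (a new reading comes with each control period).
- vision.camera(name): name is "scene" or "top"; returns the picture (384x512x3 uint8, red, green, blue); there is no depth.
- vision.camera_model(name): a dict with "vfov" (degrees; the focal length in pixels is half the picture's height over the tangent of half this angle, whatever the lens; pixels are square), "cx", "cy" (the principal point, pixels), "rvec" (rotation vector, rad) and "tvec" (3), from world to camera coordinates, as OpenCV has them. Camera axes: x right, y down, z forward; pixel columns grow to the right and rows downward; lengths in m; the calibration is good to about 2 mm. A picture is of the moment at which its call begins. camera_model takes no time and is no camera call.
- workorder.job_done(): hands the job in, once; it reports no verdict.
The state is a dict: "t": time; "qpos": joint angles; "dq": joint speeds; "joint_efforts": joint torques, N m; "tcp_pos": TCP position; "ee_rot": TCP orientation; "wrist_force": force on the tool from outside, world axes, zero at the start; "moment": the same for the moment, N m; "width": finger opening in m.
Only numpy, scipy, OpenCV 4.12 (cv2) and the standard library are available. Lean on these libraries where they do the work, as an engineer would, in place of code of your own. Each camera call takes 0.05 s, during which the arm holds its last target.

## Working session

There is one attempt and no reset: what is moved stays moved. The work goes in short steps, Python scripts to look and compute and a tool call to move; the robot and the scene stay as the last step left them, time stands still between calls to the robot, and variables do not carry over. Pictures are saved under pics/ and viewed, and the job is handed in when it is done.

Besides the shell and the picture viewer there is one more tool, called as name(argument=value, ...), one argument or row to a line, values as JSON. step_arm: Moves the arm, as the interface text tells. Its arguments: {"type":"object","properties":{"travel":{"type":"array","items":{"type":"array","items":{"type":"number"}}},"spin":{"type":"array","items":{"type":"number"}},"jaw":{"type":"array","items":{"type":"number"}}},"required":["travel","spin","jaw"]}

```bash
mkdir -p pics; ls
python3 - <<'E'
from cell import sensors, vision, workorder, ctrl
import cv2
print(sensors.get_state()); print(ctrl.hold_point_z)
for n in("scene","top"):
    print(n,vision.camera_model(n))
    cv2.imwrite(f"pics/{n}0.png",vision.camera(n)[:,:,::-1])
E
```

```text
pics
{'t': 0.0, 'qpos': array([-1.28501038e+00,  3.42685320e-01,  1.52502515e+00, -4.18240487e-05,
        1.27540468e+00, -1.45987110e-01]), 'dq': array([-0.00144635, -0.00060642,  0.00036716,  0.0002103 ,  0.00112762,
        0.00159846]), 'joint_efforts': array([-1.20577966e-03, -4.31238949e+01, -2.44214541e+01,  7.16224336e-02,
        5.59552107e-02, -1.09281798e-04]), 'tcp_pos': array([ 0.2195993 , -0.47640877,  0.22606154]), 'ee_rot': array([ 8.42167460e-01, -5.39215532e-01, -5.87683109e-04, -4.84275693e-04]), 'wrist_force': array([-0.14192305, -0.05983052,  0.52956437]), 'moment': array([0.01888353, 0.00806607, 0.02253417]), 'width': 0.09194212988491637}
0.0188
scene {'vfov': 42.28413847362148, 'cx': 263.02336302776376, 'cy': 195.19458728739792, 'rvec': array([ 0.84542858, -2.59692392,  1.00759432]), 'tvec': array([0.3881066 , 0.28396196, 1.2165786 ])}
top {'vfov': 42.84015847507965, 'cx': 268.3208823982441, 'cy': 177.21602221593136, 'rvec': array([ 2.11455783, -2.11508323,  0.21635793]), 'tvec': array([0.00589818, 0.53617109, 1.24305276])}
```

View pics/scene0.png

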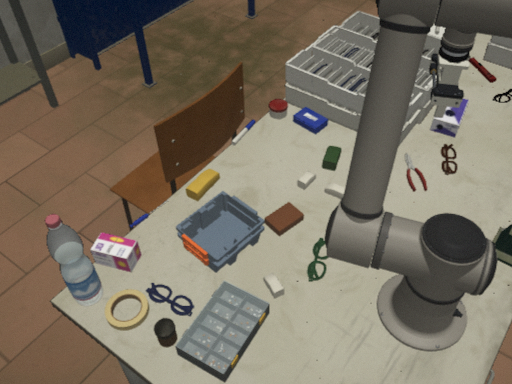

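View pics/top0.png

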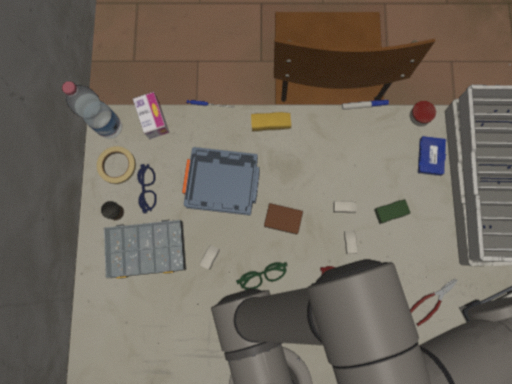

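```bash
cat > h.py <<'E'
from cell import sensors, vision, workorder, ctrl
import cv2, numpy as np
from scipy.spatial.transform import Rotation as R
def cam(n):
    m=vision.camera_model(n); f=192/np.tan(np.radians(m['vfov']/2))
    return np.array([[f,0,m['cx']],[0,f,m['cy']],[0,0,1]]),R.from_rotvec(m['rvec']).as_matrix(),np.array(m['tvec'])
def ray(n,uv,z):
    K,Rm,t=cam(n); c=-Rm.T@t; uv=np.atleast_2d(uv).astype(float)
    d=(Rm.T@np.linalg.inv(K)@np.c_[uv,np.ones(len(uv))].T).T
    return c+d*((z-c[2])/d[:,2])[:,None]
def proj(n,p):
    K,Rm,t=cam(n); q=(K@(Rm@np.atleast_2d(p).T+t[:,None])).T
    return q[:,:2]/q[:,2:]
def crop(img,x0,y0,x1,y1,s,fn):
    cv2.imwrite(fn,cv2.resize(img[y0:y1,x0:x1,::-1],None,fx=s,fy=s,interpolation=cv2.INTER_CUBIC))
E
python3 - <<'E'
from h import *
a=cv2.imread('pics/top0.png')[:,:,::-1]
b=cv2.imread('pics/scene0.png')[:,:,::-1]
crop(a,170,135,270,225,7,'pics/t0c.png'); crop(b,165,140,365,290,4,'pics/s0c.png')
crop(a,260,190,420,260,5,'pics/t0d.png')
print(ray('top',[[345,207],[351,242],[210,257],[392,211],[283,218],[222,182],[271,121],[187,176],[257,186]],[0.03,.03,.03,.036,.026,.088,.038,.08,.08][0:1][0]).round(3))
print(-cam('top')[1].T@cam('top')[2],-cam('scene')[1].T@cam('scene')[2])
E
```

```text
[[ 0.46  -0.199  0.03 ]
 [ 0.367 -0.212  0.03 ]
 [ 0.328  0.158  0.03 ]
 [ 0.449 -0.324  0.03 ]
 [ 0.431 -0.033  0.03 ]
 [ 0.528  0.131  0.03 ]
 [ 0.7   -0.002  0.03 ]
 [ 0.545  0.226  0.03 ]
 [ 0.517  0.036  0.03 ]]
[0.27437326 0.00679146 1.32565741] [-0.05342994  0.72022623  1.09075389]
```

View pics/t0c.png

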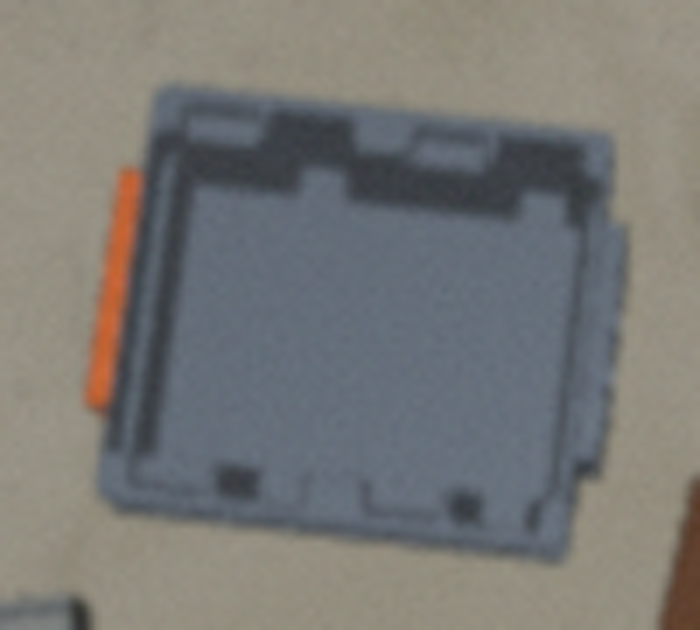

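View pics/s0c.png

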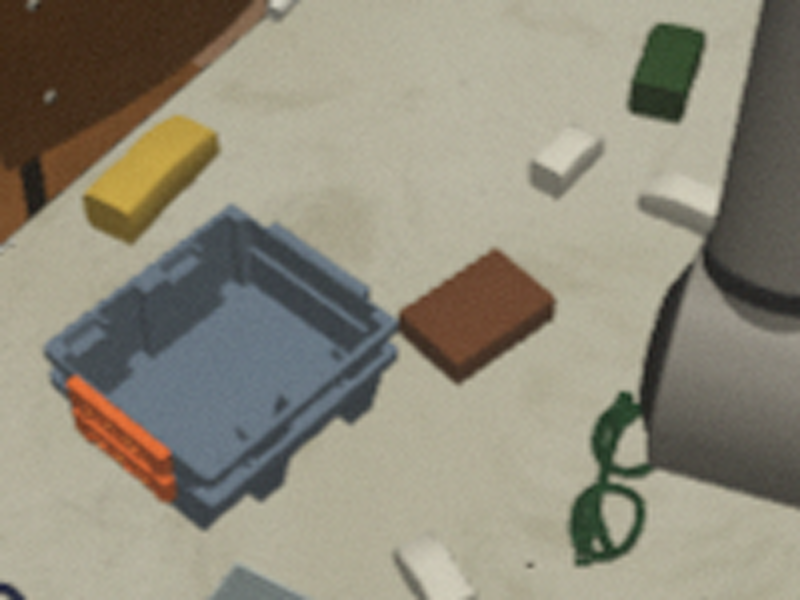

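View pics/t0d.png

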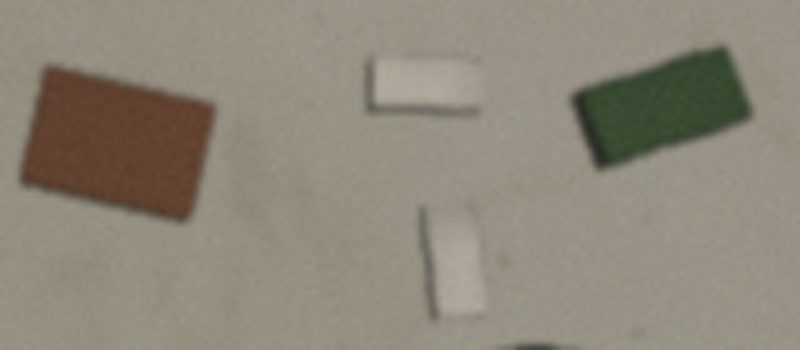

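```bash
cat >> h.py <<'E'
def blob(img,lo,hi,box):
    hsv=cv2.cvtColor(np.ascontiguousarray(img),cv2.COLOR_RGB2HSV); m=cv2.inRange(hsv,lo,hi)
    k=np.zeros_like(m); x0,y0,x1,y1=box; k[y0:y1,x0:x1]=m[y0:y1,x0:x1]
    c=max(cv2.findContours(k,cv2.RETR_EXTERNAL,cv2.CHAIN_APPROX_NONE)[0],key=cv2.contourArea)
    return c[:,0,:],k
def rect(pts):
    (c,s,a)=cv2.minAreaRect((np.asarray(pts)[:,:2]*1000).astype(np.float32))
    return np.array(c)/1000,np.array(s),a
E
python3 - <<'E'
from h import *
a=cv2.imread('pics/top0.png')[:,:,::-1]; b=cv2.imread('pics/scene0.png')[:,:,::-1]
o=np.array([170,135])
C=np.array([[160,85],[612,130],[568,560],[100,500]])/7+o-.43
P=ray('top',C,.088);print('rim',P.round(4).tolist())
print(P.mean(0),[np.linalg.norm(P[i]-P[(i+1)%4]).round(4) for i in range(4)],[np.degrees(np.arctan2(*(P[i]-P[j])[[1,0]])).round(1) for i,j in((0,1),(3,2),(0,3),(1,2))])
# orange in top
for n,im,box in(('top',a,(170,140,200,220)),('scene',b,(170,220,220,275))):
    c,_=blob(im,(3,150,120),(18,255,255),box); print(n,'orange',rect(ray(n,c,.088)),rect(c/1000.))
G=np.array([[612,228],[630,228],[600,475],[580,475]])/7+o-.43
print('grey',ray('top',G,.088).round(4).tolist())
for nm,lo,hi,boxt,h in(('green',(40,60,20),(90,255,120),(370,195,415,228),.036),('white',(0,0,175),(40,60,255),(330,198,360,216),.03)):
    c,_=blob(a,lo,hi,boxt); print(nm,rect(ray('top',c,h)),len(c))
print(cv2.cvtColor(np.ascontiguousarray(a),cv2.COLOR_RGB2HSV)[205:210,340:350].reshape(-1,3).mean(0))
# scene crop top corners white / green
s=np.array([165,140])
for nm,q,h in(('white',[[572,128],[603,148],[560,175],[530,160]],.03),('green',[[662,24],[704,34],[681,98],[632,88]],.036)):
    P=ray('scene',np.array(q)/4+s-.4,h);print(nm,P.mean(0).round(4),[np.linalg.norm(P[i]-P[(i+1)%4]).round(3) for i in range(4)])
E
```

```text
rim [[0.6108, 0.2042, 0.088], [0.5934, 0.0353, 0.088], [0.4324, 0.0506, 0.088], [0.4544, 0.2213, 0.088]]
[0.52273749 0.12784599 0.088     ] [np.float64(0.1698), np.float64(0.1618), np.float64(0.1721), np.float64(0.1573)] [np.float64(84.1), np.float64(82.7), np.float64(-6.2), np.float64(-5.4)]
top orange (array([0.53291138, 0.21905304]), array([ 6.4778161 , 85.34034729]), 83.1392822265625) (array([0.18574326, 0.17595947]), array([ 2.49540138, 32.54418945]), 8.972625732421875)
scene orange (array([0.52523584, 0.22806879]), array([ 26.58773994, 113.34074402]), 83.18724060058594) (array([0.19486884, 0.24905734]), array([37.77088165,  9.98687649]), 39.80556869506836)
grey [[0.556, 0.0351, 0.088], [0.556, 0.0285, 0.088], [0.4635, 0.0391, 0.088], [0.4635, 0.0464, 0.088]]
green (array([ 0.44969138, -0.32328485]), array([38.99456024, 82.88210297]), 18.912431716918945) 80
white (array([ 0.46003036, -0.19493793]), array([18.69038391,  5.38413143]), 89.987548828125) 15
[ 20.68  27.84 172.92]
white [ 0.4627 -0.1942  0.03  ] [np.float64(0.031), np.float64(0.044), np.float64(0.027), np.float64(0.047)]
green [ 0.449  -0.3207  0.036 ] [np.float64(0.034), np.float64(0.077), np.float64(0.038), np.float64(0.079)]
```

```bash
cat >> h.py <<'E'
def now():
    s=sensors.get_state(); r=R.from_quat(s['ee_rot']).as_matrix()
    return s, np.array(s['tcp_pos']), np.arctan2(r[1,0],r[0,0])
def plan(p1,yaw_deg,n=None,p0=None,y0=None,spinrows=None):
    s,p,y=now()
    if p0 is not None: p=np.array(p0)
    if y0 is not None: y=np.radians(y0)
    d=np.array(p1)-p; dy=np.radians(yaw_deg)-y; dy=(dy+np.pi)%(2*np.pi)-np.pi if abs(dy)>3.3 else dy
    n=n or int(max(1,np.ceil(np.linalg.norm(d)/.0247),np.ceil(abs(dy)/.08)))
    print('t%.2f pos'%s['t'],p.round(4),'yaw %.1f'%np.degrees(y),'n',n,'w %.4f'%s['width'],'tilt',R.from_quat(s['ee_rot']).as_matrix()[:,2].round(3),'F',s['wrist_force'].round(1))
    for i in range(n):
        c,sn=np.cos(y),np.sin(y); q=d/n/.025
        print([round(c*q[0]+sn*q[1],2),round(sn*q[0]-c*q[1],2),round(-q[2],2)],round(-dy/n/.08,2),end='\n' if i%5==4 else ' ; ')
        y+=dy/n
    print()
E
python3 - <<'E'
from h import *
a=cv2.imread('pics/top0.png')[:,:,::-1]; b=cv2.imread('pics/scene0.png')[:,:,::-1]
for v in(155,163,168):
    c,_=blob(a,(0,0,v),(60,45,255),(325,195,362,220)); print(rect(ray('top',c,.03)))
    c,_=blob(b,(0,0,v),(60,45,255),(294,168,318,192)); print(rect(ray('scene',c,.03)))
plan([.511,.038,.15],-96.5)
E
```

```text
(array([ 0.46409097, -0.20168845]), array([59.18648148, 24.25859833]), 89.98722076416016)
(array([ 0.46029984, -0.1881188 ]), array([70.05260468, 98.54545593]), 33.774017333984375)
(array([ 0.46303415, -0.19771298]), array([50.75406265, 21.63970947]), 88.40679931640625)
(array([ 0.46029984, -0.1881188 ]), array([70.05260468, 98.54545593]), 33.774017333984375)
(array([ 0.4640835 , -0.19486368]), array([40.20145035, 18.86771393]), 89.9873275756836)
(array([ 0.46029984, -0.1881188 ]), array([70.05260468, 98.54545593]), 33.774017333984375)
t0.10 pos [ 0.2196 -0.4765  0.2261] yaw -65.3 n 25 w 0.0919 tilt [-0.     0.001 -1.   ] F [-0.6 -0.6  0.1]
[np.float64(-0.55), np.float64(-0.77), np.float64(0.12)] 0.27 ; [np.float64(-0.57), np.float64(-0.76), np.float64(0.12)] 0.27 ; [np.float64(-0.59), np.float64(-0.74), np.float64(0.12)] 0.27 ; [np.float64(-0.6), np.float64(-0.73), np.float64(0.12)] 0.27 ; [np.float64(-0.62), np.float64(-0.72), np.float64(0.12)] 0.27
[np.float64(-0.63), np.float64(-0.7), np.float64(0.12)] 0.27 ; [np.float64(-0.65), np.float64(-0.69), np.float64(0.12)] 0.27 ; [np.flo
[... 433 characters left out ...]
27 ; [np.float64(-0.76), np.float64(-0.57), np.float64(0.12)] 0.27
[np.float64(-0.77), np.float64(-0.55), np.float64(0.12)] 0.27 ; [np.float64(-0.78), np.float64(-0.53), np.float64(0.12)] 0.27 ; [np.float64(-0.79), np.float64(-0.52), np.float64(0.12)] 0.27 ; [np.float64(-0.8), np.float64(-0.5), np.float64(0.12)] 0.27 ; [np.float64(-0.81), np.float64(-0.48), np.float64(0.12)] 0.27
[np.float64(-0.83), np.float64(-0.46), np.float64(0.12)] 0.27 ; [np.float64(-0.84), np.float64(-0.44), np.float64(0.12)] 0.27 ; [np.float64(-0.84), np.float64(-0.43), np.float64(0.12)] 0.27 ; [np.float64(-0.85), np.float64(-0.41), np.float64(0.12)] 0.27 ; [np.float64(-0.86), np.float64(-0.39), np.float64(0.12)] 0.27
```

step_arm(
  travel=[
    [-0.55, -0.77, 0.12],
    [-0.57, -0.76, 0.12],
    [-0.59, -0.74, 0.12],
    [-0.6, -0.73, 0.12],
    [-0.62, -0.72, 0.12],
  ],
  spin=[0.27, 0.27, 0.27, 0.27, 0.27],
  jaw=[1, 1, 1, 1, 1],
)

```text
t: 0.52
tcp_pos: [0.2783, -0.3725, 0.2112]
ee_rot: [0.811, -0.584, -0.0, -0.0]
wrist_force: [-0.0, -1.0, -0.3]
width: 0.0916
```

step_arm(
  travel=[
    [-0.63, -0.7, 0.12],
    [-0.65, -0.69, 0.12],
    [-0.66, -0.67, 0.12],
    [-0.68, -0.66, 0.12],
    [-0.69, -0.65, 0.12],
  ],
  spin=[0.27, 0.27, 0.27, 0.27, 0.27],
  jaw=[1, 1, 1, 1, 1],
)

```text
t: 0.93
tcp_pos: [0.3364, -0.2696, 0.1964]
ee_rot: [0.779, -0.627, -0.0, -0.0]
wrist_force: [0.9, 0.4, -0.3]
width: 0.0917
```

step_arm(
  travel=[
    [-0.71, -0.63, 0.12],
    [-0.72, -0.61, 0.12],
    [-0.73, -0.6, 0.12],
    [-0.75, -0.58, 0.12],
    [-0.76, -0.57, 0.12],
  ],
  spin=[0.27, 0.27, 0.27, 0.27, 0.27],
  jaw=[1, 1, 1, 1, 1],
)

```text
t: 1.35
tcp_pos: [0.3943, -0.1664, 0.1814]
ee_rot: [0.744, -0.668, -0.0, 0.0]
wrist_force: [0.4, -0.7, -0.3]
width: 0.0921
```

step_arm(
  travel=[
    [-0.77, -0.55, 0.12],
    [-0.78, -0.53, 0.12],
    [-0.79, -0.52, 0.12],
    [-0.8, -0.5, 0.12],
    [-0.81, -0.48, 0.12],
  ],
  spin=[0.27, 0.27, 0.27, 0.27, 0.27],
  jaw=[1, 1, 1, 1, 1],
)

```text
t: 1.77
tcp_pos: [0.4523, -0.0636, 0.1663]
ee_rot: [-0.707, 0.708, 0.0, -0.0]
wrist_force: [0.1, 0.2, 0.9]
width: 0.0918
```

step_arm(
  travel=[
    [-0.83, -0.46, 0.12],
    [-0.84, -0.44, 0.12],
    [-0.84, -0.43, 0.12],
    [-0.85, -0.41, 0.12],
    [-0.86, -0.39, 0.12],
  ],
  spin=[0.27, 0.27, 0.27, 0.27, 0.27],
  jaw=[1, 1, 1, 1, 1],
)

```text
t: 2.18
tcp_pos: [0.5101, 0.0395, 0.1512]
ee_rot: [-0.667, 0.745, 0.0, -0.0]
wrist_force: [-0.2, 0.3, 0.2]
width: 0.0918
```

```bash
sed -i 's/print(\[round(c/print([float(v) for v in np.round([c/; s/\*q\[0\]+sn\*q\[1\],2),round(sn\*q\[0\]-c\*q\[1\],2),round(-q\[2\],2)\],round(-dy\/n\/.08,2)/*q[0]+sn*q[1],sn*q[0]-c*q[1],-q[2]],2)],round(float(-dy\/n\/.08),2)/' h.py
python3 - <<'E'
from h import *
plan([.511,.038,.10],-96.5)
for n in('scene','top'): cv2.imwrite(f'pics/{n}1.png',vision.camera(n)[:,:,::-1])
a=cv2.imread('pics/top1.png')[:,:,::-1]; crop(a,150,110,290,250,4,'pics/t1c.png')
a=cv2.imread('pics/scene1.png')[:,:,::-1]; crop(a,150,150,310,290,5,'pics/s1c.png')
E
```

```text
t2.18 pos [0.5101 0.0395 0.1512] yaw -96.3 n 3 w 0.0918 tilt [-0.001 -0.    -1.   ] F [-0.2  0.3  0.2]
[0.02, -0.01, 0.68] 0.02 ; [0.02, -0.01, 0.68] 0.02 ; [0.02, -0.01, 0.68] 0.02 ;
```

View pics/s1c.png

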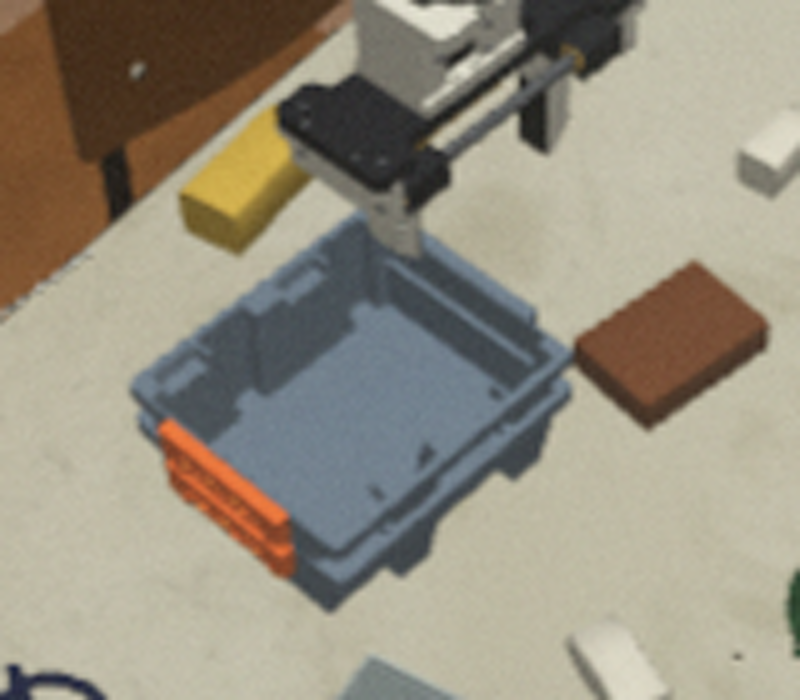

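View pics/top1.png

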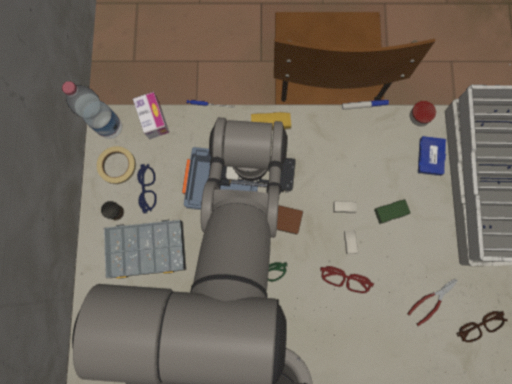

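step_arm(
  travel=[
    [0.04, -0.04, 0.9],
    [0, 0, 0.9],
    [0, 0, 0.9],
    [0, 0, 0.74],
    [0, 0, 0],
  ],
  spin=[0, 0, 0, 0, 0],
  jaw=[1, 1, 1, 1, 1],
)

```text
t: 2.7
tcp_pos: [0.5079, 0.0367, 0.0624]
ee_rot: [-0.668, 0.744, 0.003, -0.003]
wrist_force: [-0.7, 0.4, 0.3]
width: 0.0915
```

step_arm(
  travel=[
    [0, 0, 0],
    [0, 0, 0],
    [0, 0, 0],
    [0, 0, 0],
    [0, 0, 0],
  ],
  spin=[0, 0, 0, 0, 0],
  jaw=[-1, -1, -1, -1, -1],
)

```text
t: 3.12
tcp_pos: [0.5113, 0.0371, 0.0667]
ee_rot: [-0.668, 0.744, -0.001, 0.001]
wrist_force: [-0.5, 0.4, -0.7]
width: 0.063
```

step_arm(
  travel=[
    [0, 0, 0],
    [0, 0, 0],
    [0, 0, 0],
    [0, 0, 0],
    [0, 0, 0],
  ],
  spin=[0, 0, 0, 0, 0],
  jaw=[-1, -1, -1, -1, -1],
)

```text
t: 3.53
tcp_pos: [0.5108, 0.0372, 0.0657]
ee_rot: [-0.668, 0.744, -0.0, -0.0]
wrist_force: [-0.3, -0.1, 0.7]
width: 0.0295
```

step_arm(
  travel=[
    [0, 0, 0.04],
    [0, 0, 0],
    [0, 0, 0],
    [0, 0, 0],
    [0, 0, 0],
  ],
  spin=[0, 0, 0, 0, 0],
  jaw=[-1, -1, -1, -1, -1],
)

```text
t: 3.95
tcp_pos: [0.5107, 0.0373, 0.0646]
ee_rot: [-0.668, 0.744, 0.0, -0.0]
wrist_force: [-0.4, 1.0, -1.4]
width: 0.0107
```

step_arm(
  travel=[
    [0, 0, -0.1],
    [0, 0, -0.3],
    [0, 0, -0.4],
    [0, 0, -0.4],
    [0, 0, -0.4],
  ],
  spin=[0, 0, 0, 0, 0],
  jaw=[-1, -1, -1, -1, -1],
)

```text
t: 4.37
tcp_pos: [0.511, 0.0371, 0.1062]
ee_rot: [-0.668, 0.744, -0.0, 0.0]
wrist_force: [-0.2, -0.5, -1.9]
width: 0.0108
```

step_arm(
  travel=[
    [0, 0, -0.5],
    [0, 0, -0.5],
    [0, 0, -0.5],
    [0, 0, -0.5],
    [0, 0, -0.4],
  ],
  spin=[0, 0, 0, 0, 0],
  jaw=[-1, -1, -1, -1, -1],
)

```text
t: 4.78
tcp_pos: [0.5111, 0.0371, 0.1668]
ee_rot: [-0.668, 0.744, -0.001, 0.001]
wrist_force: [0.1, 0.5, -2.8]
width: 0.011
```

Run:
```python
from h import *
n='scene'; cv2.imwrite(f'pics/{n}2.png',vision.camera(n)[:,:,::-1])
a=cv2.imread('pics/scene2.png')[:,:,::-1]; crop(a,150,130,310,290,4,'pics/s2c.png')
plan([.64,-.31,.16],-90)
```

```text
t4.83 pos [0.5121 0.0371 0.1684] yaw -96.2 n 15 w 0.0107 tilt [ 0.005 -0.    -1.   ] F [ 0.8  0.2 -0. ]
[0.88, -0.44, 0.02] -0.09 ; [0.89, -0.43, 0.02] -0.09 ; [0.89, -0.43, 0.02] -0.09 ; [0.89, -0.42, 0.02] -0.09 ; [0.9, -0.41, 0.02] -0.09
[0.9, -0.41, 0.02] -0.09 ; [0.9, -0.4, 0.02] -0.09 ; [0.9, -0.39, 0.02] -0.09 ; [0.91, -0.39, 0.02] -0.09 ; [0.91, -0.38, 0.02] -0.09
[0.91, -0.37, 0.02] -0.09 ; [0.92, -0.37, 0.02] -0.09 ; [0.92, -0.36, 0.02] -0.09 ; [0.92, -0.35, 0.02] -0.09 ; [0.92, -0.35, 0.02] -0.09
```

View pics/s2c.png

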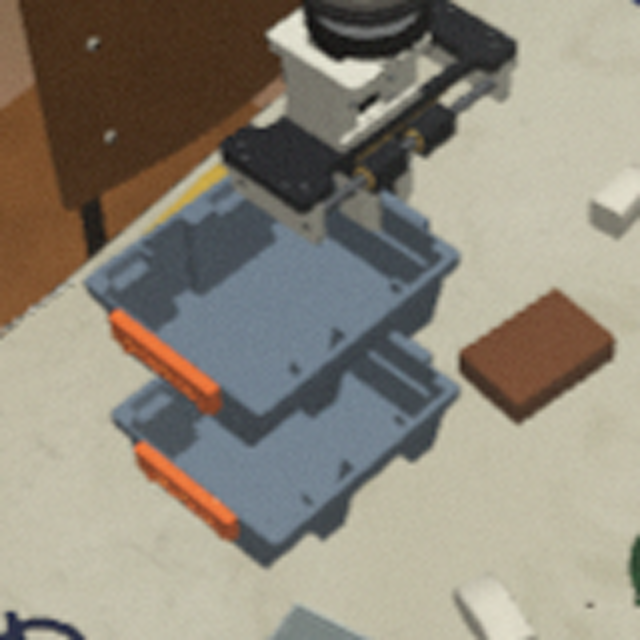

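step_arm(
  travel=[
    [0.4, -0.2, 0],
    [0.7, -0.35, 0],
    [0.89, -0.43, 0],
    [0.89, -0.42, 0.02],
    [0.9, -0.41, 0.02],
  ],
  spin=[-0.09, -0.09, -0.09, -0.09, -0.09],
  jaw=[-1, -1, -1, -1, -1],
)

```text
t: 5.25
tcp_pos: [0.5474, -0.062, 0.1639]
ee_rot: [-0.681, 0.732, -0.0, 0.0]
wrist_force: [0.9, 0.3, -1.8]
width: 0.0108
```

step_arm(
  travel=[
    [0.9, -0.41, 0.02],
    [0.9, -0.4, 0.02],
    [0.9, -0.39, 0.02],
    [0.91, -0.39, 0.02],
    [0.91, -0.38, 0.02],
  ],
  spin=[-0.09, -0.09, -0.09, -0.09, -0.09],
  jaw=[-1, -1, -1, -1, -1],
)

```text
t: 5.67
tcp_pos: [0.59, -0.1779, 0.1612]
ee_rot: [-0.694, 0.72, 0.0, -0.0]
wrist_force: [1.1, 0.5, -1.2]
width: 0.011
```

step_arm(
  travel=[
    [0.91, -0.37, 0.02],
    [0.92, -0.37, 0.02],
    [0.92, -0.36, 0.02],
    [0.92, -0.35, 0.02],
    [0.92, -0.35, 0.02],
  ],
  spin=[-0.09, -0.09, -0.09, -0.09, -0.09],
  jaw=[-1, -1, -1, -1, -1],
)

```text
t: 6.08
tcp_pos: [0.6324, -0.2936, 0.1586]
ee_rot: [0.707, -0.707, -0.0, 0.0]
wrist_force: [0.4, -0.2, -1.8]
width: 0.0105
```

Run:
```python
from h import *
plan([.635,-.313,.048],-90,8)
```

```text
t6.08 pos [ 0.6324 -0.2936  0.1586] yaw -90.0 n 8 w 0.0105 tilt [-0.  0. -1.] F [ 0.4 -0.2 -1.8]
[0.1, -0.01, 0.55] 0.0 ; [0.1, -0.01, 0.55] 0.0 ; [0.1, -0.01, 0.55] 0.0 ; [0.1, -0.01, 0.55] 0.0 ; [0.1, -0.01, 0.55] 0.0
[0.1, -0.01, 0.55] 0.0 ; [0.1, -0.01, 0.55] 0.0 ; [0.1, -0.01, 0.55] 0.0 ;
```

step_arm(
  travel=[
    [0.15, 0, 0.6],
    [0.15, 0, 0.8],
    [0.15, 0, 0.8],
    [0.15, 0, 0.8],
    [0.15, 0, 0.8],
  ],
  spin=[0, 0, 0, 0, 0],
  jaw=[-1, -1, -1, -1, -1],
)

```text
t: 6.5
tcp_pos: [0.6321, -0.3114, 0.0626]
ee_rot: [-0.707, 0.707, 0.0, -0.0]
wrist_force: [0.4, 0.0, -1.8]
width: 0.0106
```

step_arm(
  travel=[
    [0, 0, 0.4],
    [0, 0, 0.25],
    [0, 0, 0.2],
    [0, 0, 0.13],
    [0, 0, 0],
  ],
  spin=[0, 0, 0, 0, 0],
  jaw=[-1, -1, -1, -1, -1],
)

```text
t: 6.92
tcp_pos: [0.6325, -0.311, 0.0395]
ee_rot: [0.707, -0.707, 0.0, -0.0]
wrist_force: [0.7, 0.4, -2.0]
width: 0.0107
```

step_arm(
  travel=[
    [0, 0, 0.08],
    [0, 0, 0.04],
    [0, 0, 0],
    [0, 0, 0],
    [0, 0, 0],
  ],
  spin=[0, 0, 0, 0, 0],
  jaw=[-1, -1, -0.1, -0.1, -0.1],
)

```text
t: 7.33
tcp_pos: [0.6326, -0.3113, 0.0369]
ee_rot: [-0.707, 0.707, -0.001, 0.0]
wrist_force: [0.1, -0.3, 0.2]
width: 0.0262
```

step_arm(
  travel=[
    [0, 0, 0],
    [0, 0, -0.6],
    [0, 0, -0.9],
    [0, 0, -0.9],
    [0, 0, -0.9],
  ],
  spin=[0, 0, 0, 0, 0],
  jaw=[-0.1, -0.1, -0.1, -0.1, -0.1],
)

```text
t: 7.75
tcp_pos: [0.6322, -0.3111, 0.1197]
ee_rot: [-0.707, 0.707, 0.0, -0.0]
wrist_force: [0.2, 0.8, 0.2]
width: 0.0413
```

Run:
```python
from h import *
plan([.4497,-.3225,.12],19)
for n in('scene','top'): cv2.imwrite(f'pics/{n}3.png',vision.camera(n)[:,:,::-1])
```

```text
t7.75 pos [ 0.6322 -0.3111  0.1197] yaw -90.0 n 24 w 0.0413 tilt [-0.  0. -1.] F [0.2 0.8 0.2]
[0.02, 0.3, -0.0] -0.99 ; [-0.01, 0.3, -0.0] -0.99 ; [-0.03, 0.3, -0.0] -0.99 ; [-0.05, 0.3, -0.0] -0.99 ; [-0.08, 0.29, -0.0] -0.99
[-0.1, 0.29, -0.0] -0.99 ; [-0.12, 0.28, -0.0] -0.99 ; [-0.14, 0.27, -0.0] -0.99 ; [-0.16, 0.26, -0.0] -0.99 ; [-0.18, 0.24, -0.0] -0.99
[-0.2, 0.23, -0.0] -0.99 ; [-0.22, 0.21, -0.0] -0.99 ; [-0.24, 0.19, -0.0] -0.99 ; [-0.25, 0.17, -0.0] -0.99 ; [-0.26, 0.15, -0.0] -0.99
[-0.28, 0.13, -0.0] -0.99 ; [-0.28, 0.11, -0.0] -0.99 ; [-0.29, 0.09, -0.0] -0.99 ; [-0.3, 0.06, -0.0] -0.99 ; [-0.3, 0.04, -0.0] -0.99
[-0.3, 0.01, -0.0] -0.99 ; [-0.3, -0.01, -0.0] -0.99 ; [-0.3, -0.03, -0.0] -0.99 ; [-0.3, -0.06, -0.0] -0.99 ;
```

View pics/scene3.png

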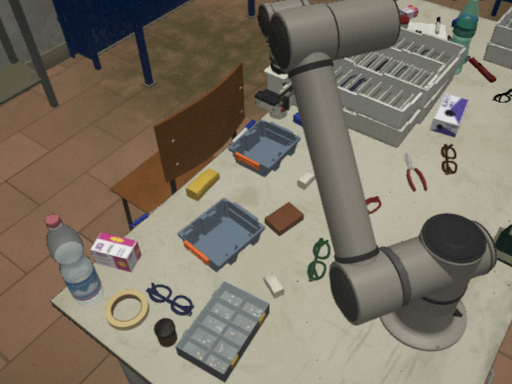

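View pics/top3.png

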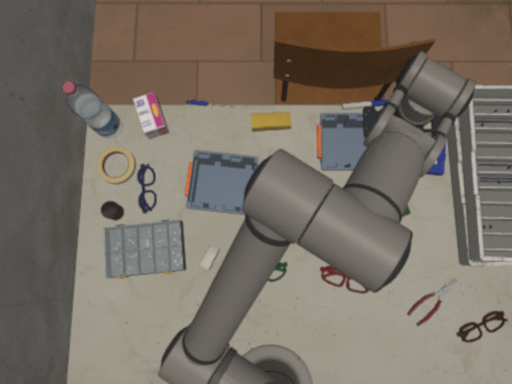

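step_arm(
  travel=[
    [0.02, 0.3, 0],
    [-0.01, 0.3, 0],
    [-0.03, 0.3, 0],
    [-0.05, 0.3, 0],
    [-0.08, 0.29, 0],
  ],
  spin=[-0.99, -0.99, -0.99, -0.99, -0.99],
  jaw=[0.6, 0.6, 0.6, 0.6, 0.6],
)

```text
t: 8.27
tcp_pos: [0.594, -0.3132, 0.1179]
ee_rot: [0.833, -0.553, -0.0, 0.0]
wrist_force: [0.1, -0.9, 0.4]
width: 0.0699
```

step_arm(
  travel=[
    [-0.1, 0.29, 0],
    [-0.12, 0.28, 0],
    [-0.14, 0.27, 0],
    [-0.16, 0.26, 0],
    [-0.18, 0.24, 0],
  ],
  spin=[-0.99, -0.99, -0.99, -0.99, -0.99],
  jaw=[0.6, 0.6, 0.6, 0.6, 0.6],
)

```text
t: 8.68
tcp_pos: [0.5561, -0.3159, 0.118]
ee_rot: [0.926, -0.378, -0.0, -0.0]
wrist_force: [-0.2, 0.1, -1.1]
width: 0.0736
```

step_arm(
  travel=[
    [-0.2, 0.23, 0],
    [-0.22, 0.21, 0],
    [-0.24, 0.19, 0],
    [-0.25, 0.17, 0],
    [-0.26, 0.15, 0],
  ],
  spin=[-0.99, -0.99, -0.99, -0.99, -0.99],
  jaw=[0.6, 0.6, 0.6, 0.6, 0.6],
)

```text
t: 9.1
tcp_pos: [0.5183, -0.3182, 0.1181]
ee_rot: [0.982, -0.188, -0.0, -0.0]
wrist_force: [-0.3, 0.1, 0.2]
width: 0.0736
```

step_arm(
  travel=[
    [-0.28, 0.13, 0],
    [-0.28, 0.11, 0],
    [-0.29, 0.09, 0],
    [-0.3, 0.06, 0],
    [-0.3, 0.04, 0],
  ],
  spin=[-0.99, -0.99, -0.99, -0.99, -0.99],
  jaw=[0.6, 0.6, 0.6, 0.6, 0.6],
)

```text
t: 9.52
tcp_pos: [0.4803, -0.3206, 0.1181]
ee_rot: [1.0, 0.008, -0.0, -0.0]
wrist_force: [-0.3, 0.3, 0.0]
width: 0.0733
```

step_arm(
  travel=[
    [-0.3, 0.01, 0],
    [-0.3, -0.01, 0],
    [-0.3, -0.03, 0],
    [-0.3, -0.06, 0],
    [0, 0, 0],
  ],
  spin=[-0.99, -0.99, -0.99, -0.99, 0],
  jaw=[0.6, 0.6, 0.6, 0.6, 0.6],
)

```text
t: 9.93
tcp_pos: [0.4495, -0.3223, 0.1182]
ee_rot: [0.986, 0.165, -0.001, -0.0]
wrist_force: [0.1, -0.1, -0.8]
width: 0.0737
```

Run:
```python
from h import *
plan([.4495,-.322,.008],19,5)
```

```text
t9.93 pos [ 0.4495 -0.3223  0.1182] yaw 19.0 n 5 w 0.0737 tilt [-0.001  0.001 -1.   ] F [ 0.1 -0.1 -0.8]
[0.0, -0.0, 0.88] 0.0 ; [0.0, -0.0, 0.88] 0.0 ; [0.0, -0.0, 0.88] 0.0 ; [0.0, -0.0, 0.88] 0.0 ; [0.0, -0.0, 0.88] 0.0
```

step_arm(
  travel=[
    [0, 0, 0.9],
    [0, 0, 1],
    [0, 0, 1],
    [0, 0, 0.9],
    [0, 0, 0.4],
  ],
  spin=[0, 0, 0, 0, 0],
  jaw=[0.6, 0.6, 0.6, 0.6, 0.6],
)

```text
t: 10.35
tcp_pos: [0.4498, -0.3213, 0.0107]
ee_rot: [0.987, 0.163, -0.001, -0.002]
wrist_force: [-0.6, 0.8, 0.5]
width: 0.0736
```

step_arm(
  travel=[
    [0, 0, 0.2],
    [0, 0, 0],
    [0, 0, 0],
    [0, 0, 0],
    [0, 0, 0],
  ],
  spin=[0, 0, 0, 0, 0],
  jaw=[-1, -1, -1, -1, -1],
)

```text
t: 10.77
tcp_pos: [0.4513, -0.3232, 0.01]
ee_rot: [0.986, 0.164, 0.001, 0.001]
wrist_force: [-1.9, -0.5, 0.8]
width: 0.0448
```

step_arm(
  travel=[
    [0, 0, 0],
    [0, 0, -0.4],
    [0, 0, -0.8],
    [0, 0, -0.9],
    [0, 0, -0.9],
  ],
  spin=[0, 0, 0, 0, 0],
  jaw=[-1, -1, -1, -1, -1],
)

```text
t: 11.18
tcp_pos: [0.4505, -0.3222, 0.085]
ee_rot: [0.986, 0.164, -0.0, -0.0]
wrist_force: [0.0, -0.7, -2.0]
width: 0.0438
```

Run:
```python
from h import *
for n in('scene','top'): cv2.imwrite(f'pics/{n}4.png',vision.camera(n)[:,:,::-1])
a=cv2.imread('pics/scene4.png')[:,:,::-1]
c,_=blob(a,(3,150,120),(18,255,255),(165,220,225,280));print(rect(ray('scene',c,.055)))
crop(a,150,100,350,250,4,'pics/s4c.png')
plan([.5227,.1278,.13],-6.5)
```

```text
(array([0.53536847, 0.21820691]), array([16.41422081, 97.05686951]), 83.9031982421875)
t11.28 pos [ 0.4526 -0.3241  0.088 ] yaw 18.9 n 19 w 0.0441 tilt [ 0.006 -0.005 -1.   ] F [ 0.3  0.1 -1.9]
[0.45, -0.85, -0.09] 0.29 ; [0.43, -0.86, -0.09] 0.29 ; [0.41, -0.87, -0.09] 0.29 ; [0.39, -0.88, -0.09] 0.29 ; [0.37, -0.89, -0.09] 0.29
[0.35, -0.9, -0.09] 0.29 ; [0.32, -0.91, -0.09] 0.29 ; [0.3, -0.91, -0.09] 0.29 ; [0.28, -0.92, -0.09] 0.29 ; [0.26, -0.93, -0.09] 0.29
[0.24, -0.93, -0.09] 0.29 ; [0.22, -0.94, -0.09] 0.29 ; [0.19, -0.94, -0.09] 0.29 ; [0.17, -0.95, -0.09] 0.29 ; [0.15, -0.95, -0.09] 0.29
[0.13, -0.95, -0.09] 0.29 ; [0.11, -0.96, -0.09] 0.29 ; [0.08, -0.96, -0.09] 0.29 ; [0.06, -0.96, -0.09] 0.29 ;
```

View pics/scene4.png

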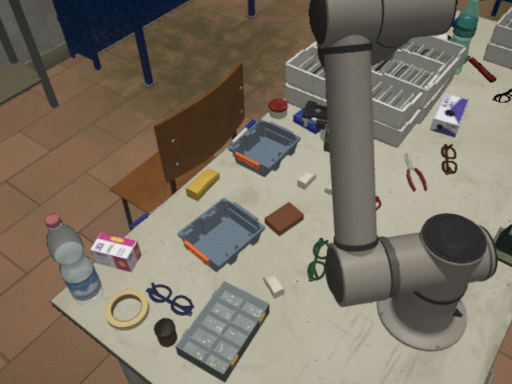

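View pics/top4.png

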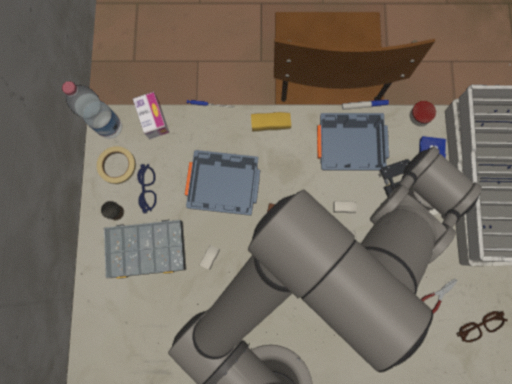

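Run:
```python
from h import *
a=cv2.imread('pics/top4.png')[:,:,::-1]
crop(a,175,140,270,225,8,'pics/t4a.png'); crop(a,305,100,400,185,8,'pics/t4b.png')
```

```text
(no output)
```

View pics/t4a.png

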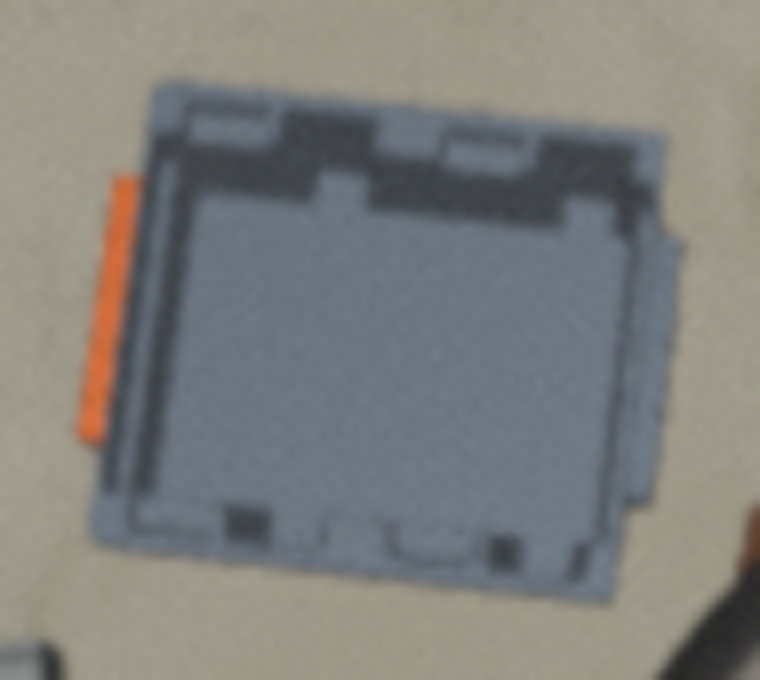

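View pics/t4b.png

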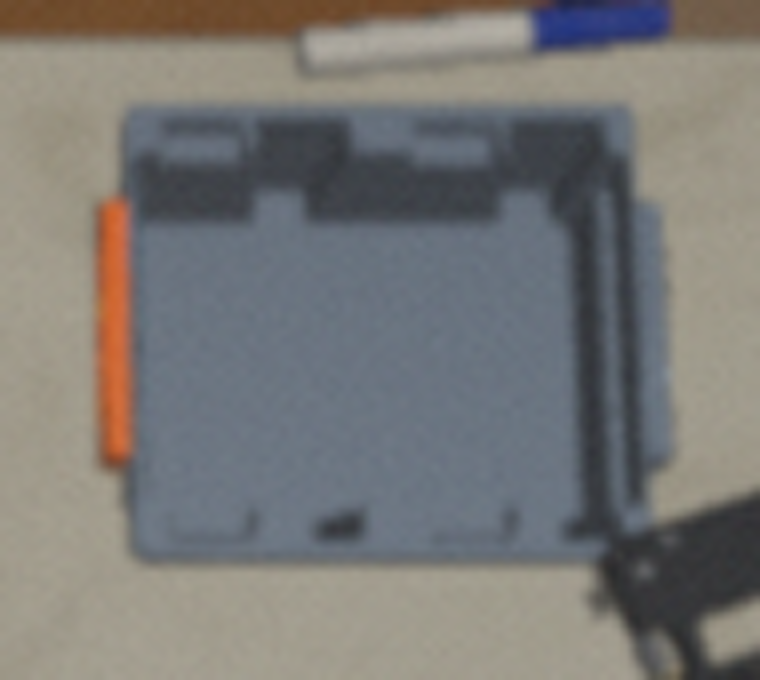

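step_arm(
  travel=[
    [0.45, -0.85, -0.3],
    [0.43, -0.86, -0.3],
    [0.41, -0.87, -0.3],
    [0.39, -0.88, -0.3],
    [0.37, -0.89, -0.3],
  ],
  spin=[0.29, 0.29, 0.29, 0.29, 0.29],
  jaw=[-1, -1, -1, -1, -1],
)

```text
t: 11.7
tcp_pos: [0.4691, -0.2023, 0.121]
ee_rot: [0.994, 0.106, -0.0, -0.0]
wrist_force: [0.8, -0.5, -2.0]
width: 0.0445
```

step_arm(
  travel=[
    [0.35, -0.9, -0.09],
    [0.32, -0.91, -0.09],
    [0.3, -0.91, -0.09],
    [0.28, -0.92, -0.09],
    [0.26, -0.93, 0],
  ],
  spin=[0.29, 0.29, 0.29, 0.29, 0.29],
  jaw=[-1, -1, -1, -1, -1],
)

```text
t: 12.12
tcp_pos: [0.4875, -0.0834, 0.1301]
ee_rot: [0.999, 0.048, -0.0, -0.0]
wrist_force: [1.6, 0.5, -1.6]
width: 0.0441
```

step_arm(
  travel=[
    [0.24, -0.93, 0],
    [0.22, -0.94, 0],
    [0.19, -0.94, 0],
    [0.17, -0.95, 0],
    [0.15, -0.95, 0],
  ],
  spin=[0.29, 0.29, 0.29, 0.29, 0.29],
  jaw=[-1, -1, -1, -1, -1],
)

```text
t: 12.53
tcp_pos: [0.5054, 0.0355, 0.1296]
ee_rot: [1.0, -0.01, -0.001, -0.0]
wrist_force: [-0.3, -0.4, -1.8]
width: 0.044
```

Run:
```python
from h import *
def f(C,o): return ray('top',(np.array(C,float)+.5)/8-.5+np.array(o),.06)
P=f([[150,82],[665,133],[615,602],[92,545]],[175,140]); print(P.round(4).tolist(),P.mean(0))
ang=lambda d:np.degrees(np.arctan2(d[1],d[0])).round(2)
print([np.linalg.norm(P[i]-P[(i+1)%4]).round(4) for i in range(4)],ang(P[0]-P[1]),ang(P[3]-P[2]),ang(P[0]-P[3]),ang(P[1]-P[2]))
Or=f([[113,178],[143,178],[78,440],[105,440]],[175,140]).mean(0); Gr=f([[653,240],[683,240],[622,503],[650,503]],[175,140]).mean(0)
print('or/gr',Or,Gr,(Or+Gr)/2,np.linalg.norm(Or-Gr),ang(Or-Gr))
Q=f([[125,103],[632,106],[133,560]],[305,100]); print(Q.round(4).tolist(),(Q[1]+Q[2])/2,ang(Q[0]-Q[1]),ang(Q[0]-Q[2]),np.linalg.norm(Q[0]-Q[1]),np.linalg.norm(Q[0]-Q[2]))
Or=f([[98,200],[130,200],[105,467],[133,467]],[305,100]).mean(0); Gr=f([[632,203],[662,203],[645,467],[672,467]],[305,100]).mean(0)
print('or/gr',Or,Gr,(Or+Gr)/2,np.linalg.norm(Or-Gr),ang(Or-Gr))
a=cv2.imread('pics/top4.png')[:,:,::-1]
c,_=blob(a,(3,130,100),(18,255,255),(170,140,210,220)); print(rect(ray('top',c,.06)))
c,_=blob(a,(3,130,100),(18,255,255),(310,110,330,170)); print(rect(ray('top',c,.06)))
c,_=blob(a,(0,0,155),(60,45,255),(325,195,362,220)); print('white',rect(ray('top',c,.03)))
```

```text
[[0.6098, 0.2061, 0.06], [0.5923, 0.0341, 0.06], [0.4353, 0.0497, 0.06], [0.454, 0.2202, 0.06]] [0.52285422 0.12751135 0.06      ]
[np.float64(0.1729), np.float64(0.1577), np.float64(0.1715), np.float64(0.1565)] 84.17 83.74 -5.18 -5.68
or/gr [0.53279191 0.21695618 0.06      ] [0.51178637 0.03798829 0.06      ] [0.52228914 0.12747224 0.06      ] 0.18019638485126932 83.31
[[0.7146, -0.1351, 0.06], [0.7135, -0.3071, 0.06], [0.5557, -0.1343, 0.06]] [ 0.63462314 -0.220691    0.06      ] 89.64 -0.29 0.1720178330470475 0.15883693827476336
or/gr [ 0.63382989 -0.13047517  0.06      ] [ 0.63328086 -0.31020235  0.06      ] [ 0.63355537 -0.22033876  0.06      ] 0.17972801203208233 89.82
(array([0.53323248, 0.21725403]), array([ 8.0037632 , 87.11534119]), 83.51835632324219)
(array([ 0.63449915, -0.12879529]), array([ 8.09138203, 89.04306793]), 88.76102447509766)
white (array([ 0.46019144, -0.19425748]), array([97.30199432, 64.61253357]), 89.9864730834961)
```

Run:
```python
from h import *
plan([.5225,.127,.115],-6.2,4)
```

```text
t12.53 pos [0.5054 0.0355 0.1296] yaw -1.1 n 4 w 0.0440 tilt [-0.001  0.    -1.   ] F [-0.3 -0.4 -1.8]
[0.15, -0.92, 0.15] 0.28 ; [0.13, -0.92, 0.15] 0.28 ; [0.11, -0.92, 0.15] 0.28 ; [0.09, -0.93, 0.15] 0.28 ;
```

step_arm(
  travel=[
    [0.15, -0.92, 0.1],
    [0.13, -0.92, 0.1],
    [0.11, -0.92, 0.1],
    [0.09, -0.93, 0.1],
    [0, 0, 0],
  ],
  spin=[0.28, 0.28, 0.28, 0.28, 0],
  jaw=[-1, -1, -1, -1, -1],
)

```text
t: 12.95
tcp_pos: [0.5224, 0.1291, 0.1192]
ee_rot: [0.999, -0.053, -0.001, -0.001]
wrist_force: [-0.8, -0.2, -1.9]
width: 0.044
```

Run:
```python
from h import *
plan([.5225,.127,.016],-6.2,5)
for n in('scene',): cv2.imwrite(f'pics/{n}5.png',vision.camera(n)[:,:,::-1])
a=cv2.imread('pics/scene5.png')[:,:,::-1]
crop(a,150,130,310,290,4,'pics/s5c.png')
```

```text
t12.95 pos [0.5224 0.1291 0.1192] yaw -6.1 n 5 w 0.0440 tilt [-0.001  0.001 -1.   ] F [-0.8 -0.2 -1.9]
[0.0, 0.02, 0.83] 0.01 ; [0.0, 0.02, 0.83] 0.01 ; [0.0, 0.02, 0.83] 0.01 ; [0.0, 0.02, 0.83] 0.01 ; [0.0, 0.02, 0.83] 0.01
```

View pics/s5c.png

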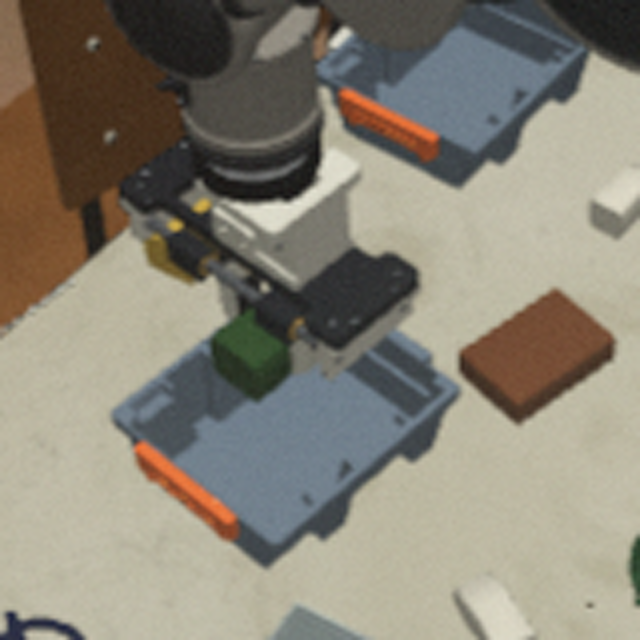

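step_arm(
  travel=[
    [0, 0.02, 0.9],
    [0, 0.02, 1],
    [0, 0.02, 1],
    [0, 0.02, 0.7],
    [0, 0, 0.3],
  ],
  spin=[0, 0, 0, 0, 0],
  jaw=[-1, -1, -1, -1, -1],
)

```text
t: 13.42
tcp_pos: [0.5205, 0.1225, 0.0201]
ee_rot: [0.999, -0.054, -0.003, 0.001]
wrist_force: [-1.2, 0.1, -1.0]
width: 0.0444
```

step_arm(
  travel=[
    [0, 0, 0.15],
    [0, 0, 0],
    [0, 0, 0],
    [0, 0, 0],
    [0, 0, 0],
  ],
  spin=[0, 0, 0, 0, 0],
  jaw=[-1, -1, 0.2, 0.2, 0.2],
)

```text
t: 13.83
tcp_pos: [0.5234, 0.1238, 0.0202]
ee_rot: [0.999, -0.054, 0.001, -0.0]
wrist_force: [-0.2, -0.5, 0.2]
width: 0.0546
```

step_arm(
  travel=[
    [0, 0, -0.6],
    [0, 0, -1],
    [0, 0, -1],
    [0, 0, -1],
    [0, 0, -1],
  ],
  spin=[0, 0, 0, 0, 0],
  jaw=[0.2, 0.2, 0.2, 0.2, 0.2],
)

```text
t: 14.25
tcp_pos: [0.5226, 0.1238, 0.136]
ee_rot: [0.999, -0.054, 0.001, -0.0]
wrist_force: [0.2, -0.6, 0.7]
width: 0.0553
```

Run:
```python
from h import *
plan([.6345,-.131,.13],89.7,20)
```

```text
t14.25 pos [0.5226 0.1238 0.136 ] yaw -6.2 n 20 w 0.0553 tilt [ 0.001  0.    -1.   ] F [ 0.2 -0.6  0.7]
[0.28, 0.48, 0.01] -1.05 ; [0.24, 0.5, 0.01] -1.05 ; [0.19, 0.52, 0.01] -1.05 ; [0.15, 0.54, 0.01] -1.05 ; [0.1, 0.55, 0.01] -1.05
[0.06, 0.55, 0.01] -1.05 ; [0.01, 0.56, 0.01] -1.05 ; [-0.04, 0.56, 0.01] -1.05 ; [-0.08, 0.55, 0.01] -1.05 ; [-0.13, 0.54, 0.01] -1.05
[-0.17, 0.53, 0.01] -1.05 ; [-0.22, 0.51, 0.01] -1.05 ; [-0.26, 0.49, 0.01] -1.05 ; [-0.3, 0.47, 0.01] -1.05 ; [-0.34, 0.44, 0.01] -1.05
[-0.37, 0.41, 0.01] -1.05 ; [-0.41, 0.38, 0.01] -1.05 ; [-0.44, 0.35, 0.01] -1.05 ; [-0.46, 0.31, 0.01] -1.05 ; [-0.49, 0.27, 0.01] -1.05
```

step_arm(
  travel=[
    [0.28, 0.48, 0],
    [0.24, 0.5, 0],
    [0.19, 0.52, 0],
    [0.15, 0.54, 0],
    [0.1, 0.55, 0],
  ],
  spin=[-1, -1, -1, -1, -1],
  jaw=[1, 1, 1, 1, 1],
)

```text
t: 14.67
tcp_pos: [0.5506, 0.0593, 0.135]
ee_rot: [0.989, 0.148, 0.001, 0.0]
wrist_force: [-0.2, 0.3, -0.9]
width: 0.084
```

Run:
```python
from h import *
plan([.6345,-.131,.12],89.7,16)
for n in('scene','top'): cv2.imwrite(f'pics/{n}6.png',vision.camera(n)[:,:,::-1])
a=cv2.imread('pics/scene6.png')[:,:,::-1]
crop(a,150,130,310,290,4,'pics/s6c.png')
```

```text
t14.67 pos [0.5506 0.0593 0.135 ] yaw 17.0 n 16 w 0.0840 tilt [ 0.002 -0.    -1.   ] F [-0.2  0.3 -0.9]
[0.06, 0.52, 0.04] -0.99 ; [0.02, 0.52, 0.04] -0.99 ; [-0.02, 0.52, 0.04] -0.99 ; [-0.06, 0.52, 0.04] -0.99 ; [-0.1, 0.51, 0.04] -0.99
[-0.14, 0.5, 0.04] -0.99 ; [-0.18, 0.49, 0.04] -0.99 ; [-0.22, 0.47, 0.04] -0.99 ; [-0.26, 0.45, 0.04] -0.99 ; [-0.29, 0.43, 0.04] -0.99
[-0.32, 0.41, 0.04] -0.99 ; [-0.36, 0.38, 0.04] -0.99 ; [-0.38, 0.35, 0.04] -0.99 ; [-0.41, 0.32, 0.04] -0.99 ; [-0.44, 0.28, 0.04] -0.99
[-0.46, 0.25, 0.04] -0.99 ;
```

View pics/s6c.png

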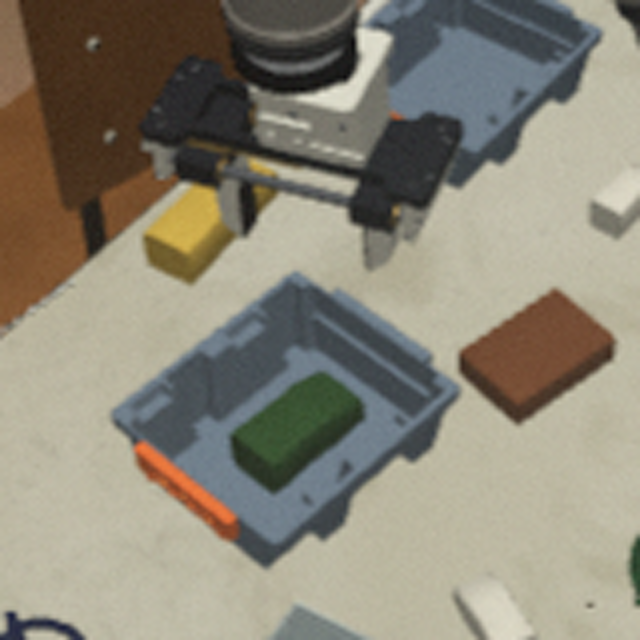

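step_arm(
  travel=[
    [0.06, 0.52, 0.04],
    [0.02, 0.52, 0.04],
    [-0.02, 0.52, 0.04],
    [-0.06, 0.52, 0.04],
    [-0.1, 0.51, 0.04],
  ],
  spin=[-0.99, -0.99, -0.99, -0.99, -0.99],
  jaw=[0.6, 0.6, 0.6, 0.6, 0.6],
)

```text
t: 15.18
tcp_pos: [0.5763, 0.0004, 0.1295]
ee_rot: [0.941, 0.338, 0.0, 0.0]
wrist_force: [-0.2, -0.0, 0.7]
width: 0.0732
```

step_arm(
  travel=[
    [-0.14, 0.5, 0.04],
    [-0.18, 0.49, 0.04],
    [-0.22, 0.47, 0.04],
    [-0.26, 0.45, 0.04],
    [-0.29, 0.43, 0.04],
  ],
  spin=[-0.99, -0.99, -0.99, -0.99, -0.99],
  jaw=[0.6, 0.6, 0.6, 0.6, 0.6],
)

```text
t: 15.6
tcp_pos: [0.6023, -0.0591, 0.1245]
ee_rot: [0.856, 0.517, 0.0, 0.0]
wrist_force: [-0.5, -0.5, 0.1]
width: 0.0734
```

step_arm(
  travel=[
    [-0.32, 0.41, 0.04],
    [-0.36, 0.38, 0.04],
    [-0.38, 0.35, 0.04],
    [-0.41, 0.32, 0.04],
    [-0.44, 0.28, 0.04],
  ],
  spin=[-0.99, -0.99, -0.99, -0.99, -0.99],
  jaw=[0.6, 0.6, 0.6, 0.6, 0.6],
)

```text
t: 16.02
tcp_pos: [0.6284, -0.1187, 0.1195]
ee_rot: [0.738, 0.675, 0.0, 0.0]
wrist_force: [-0.2, 0.8, -0.4]
width: 0.0736
```

step_arm(
  travel=[
    [-0.46, 0.25, 0.04],
    [0, 0, 0],
    [0, 0, 0],
    [0, 0, 0],
  ],
  spin=[-0.99, 0, 0, 0],
  jaw=[0.4, 0.4, 0.4, 0.4],
)

```text
t: 16.35
tcp_pos: [0.633, -0.13, 0.1182]
ee_rot: [0.712, 0.702, 0.0, -0.0]
wrist_force: [1.0, -0.1, -0.0]
width: 0.0647
```

Run:
```python
from h import *
plan([.6345,-.131,.037],89.7,5)
for n in('scene',): cv2.imwrite(f'pics/{n}7.png',vision.camera(n)[:,:,::-1])
a=cv2.imread('pics/scene7.png')[:,:,::-1]
crop(a,200,70,340,210,5,'pics/s7c.png')
```

```text
t16.35 pos [ 0.633  -0.13    0.1182] yaw 89.2 n 5 w 0.0647 tilt [-0.  0. -1.] F [ 1.  -0.1 -0. ]
[-0.01, 0.01, 0.65] -0.02 ; [-0.01, 0.01, 0.65] -0.02 ; [-0.01, 0.01, 0.65] -0.02 ; [-0.01, 0.01, 0.65] -0.02 ; [-0.01, 0.01, 0.65] -0.02
```

View pics/s7c.png

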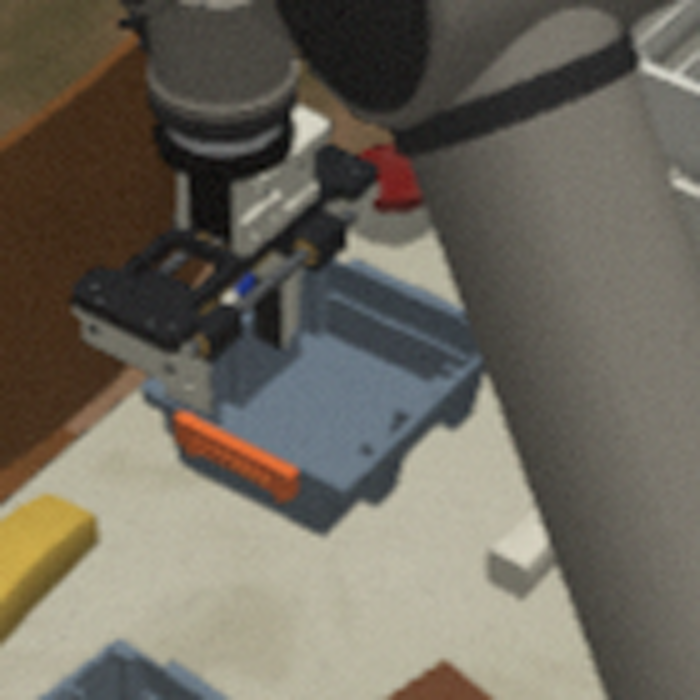

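step_arm(
  travel=[
    [-0.02, 0.04, 0.8],
    [-0.02, 0.02, 0.9],
    [0, 0, 0.8],
    [0, 0, 0.5],
    [0, 0, 0.25],
  ],
  spin=[-0.1, 0, 0, 0, 0],
  jaw=[0.4, 0.4, 0.4, 0.4, 0.4],
)

```text
t: 16.82
tcp_pos: [0.6337, -0.131, 0.0349]
ee_rot: [0.708, 0.706, -0.001, -0.001]
wrist_force: [-0.7, -0.2, -0.2]
width: 0.0642
```

step_arm(
  travel=[
    [0, 0, 0],
    [0, 0, 0],
    [0, 0, 0],
    [0, 0, 0],
    [0, 0, 0],
  ],
  spin=[0, 0, 0, 0, 0],
  jaw=[-1, -1, -1, -1, -1],
)

```text
t: 17.23
tcp_pos: [0.6353, -0.1323, 0.0378]
ee_rot: [0.708, 0.706, 0.0, 0.001]
wrist_force: [-0.2, -0.9, -0.0]
width: 0.0355
```

step_arm(
  travel=[
    [0, 0, 0],
    [0, 0, 0],
    [0, 0, 0],
    [0, 0, 0],
    [0, 0, 0],
  ],
  spin=[0, 0, 0, 0, 0],
  jaw=[-1, -1, -1, -1, -1],
)

```text
t: 17.65
tcp_pos: [0.6348, -0.1322, 0.0368]
ee_rot: [0.708, 0.706, -0.0, 0.0]
wrist_force: [0.4, 0.4, 1.7]
width: 0.0106
```

step_arm(
  travel=[
    [0, 0, -0.2],
    [0, 0, -0.5],
    [0, 0, -0.8],
    [0, 0, -1],
    [0, 0, -1],
  ],
  spin=[0, 0, 0, 0, 0],
  jaw=[-1, -1, -1, -1, -1],
)

```text
t: 18.07
tcp_pos: [0.6344, -0.1319, 0.1256]
ee_rot: [0.708, 0.706, -0.0, -0.0]
wrist_force: [0.6, -0.1, -2.0]
width: 0.0107
```

step_arm(
  travel=[
    [0, 0, -1],
    [0, 0, -0.6],
    [0, 0, -0.3],
    [0, 0, 0],
    [0, 0, 0],
  ],
  spin=[0, 0, 0, 0, 0],
  jaw=[-1, -1, -1, -1, -1],
)

```text
t: 18.48
tcp_pos: [0.6345, -0.132, 0.1715]
ee_rot: [0.708, 0.706, -0.0, -0.0]
wrist_force: [0.4, 0.4, -2.9]
width: 0.0109
```

Run:
```python
from h import *
plan([.5128,.0375,.18],-95.9,41)
```

```text
t18.48 pos [ 0.6345 -0.132   0.1715] yaw 89.8 n 41 w 0.0109 tilt [-0.  0. -1.] F [ 0.4  0.4 -2.9]
[0.16, -0.12, -0.01] 0.99 ; [0.16, -0.13, -0.01] 0.99 ; [0.14, -0.14, -0.01] 0.99 ; [0.13, -0.15, -0.01] 0.99 ; [0.12, -0.16, -0.01] 0.99
[0.11, -0.17, -0.01] 0.99 ; [0.09, -0.18, -0.01] 0.99 ; [0.08, -0.19, -0.01] 0.99 ; [0.06, -0.19, -0.01] 0.99 ; [0.05, -0.2, -0.01] 0.99
[0.03, -0.2, -0.01] 0.99 ; [0.02, -0.2, -0.01] 0.99 ; [-0.0, -0.2, -0.01] 0.99 ; [-0.02, -0.2, -0.01] 0.99 ; [-0.03, -0.2, -0.01] 0.99
[-0.05, -0.2, -0.01] 0.99 ; [-0.06, -0.19, -0.01] 0.99 ; [-0.08, -0.19, -0.01] 0.99 ; [-0.09, -0.18, -0.01] 0.99 ; [-0.11, -0.17, -0.01] 0.99
[-0.12, -0.16, -0.01] 0.99 ; [-0.13, -0.15, -0.01] 0.99 ; [-0.15, -0.14, -0.01] 0.99 ; [-0.16, -0.13, -0.01] 0.99 ; [-0.17, -0.12, -0.01] 0.99
[-0.17, -0.1, -0.01] 0.99 ; [-0.18, -0.09, -0.01] 0.99 ; [-0.19, -0.08, -0.01] 0.99 ; [-0.19, -0.06, -0.01] 0.99 ; [-0.2, -0.05, -0.01] 0.99
[-0.2, -0.03, -0.01] 0.99 ; [-0.2, -0.01, -0.01] 0.99 ; [-0.2, 0.0, -0.01] 0.99 ; [-0.2, 0.02, -0.01] 0.99 ; [-0.2, 0.03, -0.01] 0.99
[-0.2, 0.05, -0.01] 0.99 ; [-0.19, 0.07, -0.01] 0.99 ; [-0.19, 0.08, -0.01] 0.99 ; [-0.18, 0.1, -0.01] 0.99 ; [-0.17, 0.11, -0.01] 0.99
[-0.16, 0.12, -0.01] 0.99 ;
```

step_arm(
  travel=[
    [0.16, -0.12, 0],
    [0.16, -0.13, 0],
    [0.14, -0.14, 0],
    [0.13, -0.15, 0],
    [0.12, -0.16, 0],
  ],
  spin=[0.4, 0.7, 0.9, 0.9, 0.9],
  jaw=[-1, -1, -1, -1, -1],
)

```text
t: 18.9
tcp_pos: [0.6181, -0.1121, 0.1696]
ee_rot: [0.808, 0.589, -0.001, -0.001]
wrist_force: [-0.3, 0.7, -1.6]
width: 0.0104
```

step_arm(
  travel=[
    [0.11, -0.17, -0.01],
    [0.09, -0.18, -0.01],
    [0.08, -0.19, -0.01],
    [0.06, -0.19, -0.01],
    [0.05, -0.2, -0.01],
  ],
  spin=[0.9, 0.9, 0.9, 0.9, 0.9],
  jaw=[-1, -1, -1, -1, -1],
)

```text
t: 19.32
tcp_pos: [0.6013, -0.0931, 0.171]
ee_rot: [0.9, 0.435, -0.001, -0.001]
wrist_force: [0.3, -0.0, -1.4]
width: 0.0105
```

step_arm(
  travel=[
    [0.03, -0.2, -0.01],
    [0.02, -0.2, -0.01],
    [0, -0.2, -0.01],
    [-0.02, -0.2, -0.01],
    [-0.03, -0.2, -0.01],
  ],
  spin=[0.95, 0.95, 0.95, 0.95, 0.95],
  jaw=[-1, -1, -1, -1, -1],
)

```text
t: 19.73
tcp_pos: [0.5842, -0.0748, 0.1724]
ee_rot: [0.966, 0.257, -0.001, -0.001]
wrist_force: [0.2, -0.3, -2.1]
width: 0.0105
```

step_arm(
  travel=[
    [-0.05, -0.2, -0.01],
    [-0.06, -0.19, -0.01],
    [-0.08, -0.19, -0.01],
    [-0.09, -0.18, -0.01],
    [-0.11, -0.17, -0.01],
  ],
  spin=[0.95, 0.95, 0.95, 0.95, 0.95],
  jaw=[-1, -1, -1, -1, -1],
)

```text
t: 20.15
tcp_pos: [0.5666, -0.0565, 0.1737]
ee_rot: [0.998, 0.07, -0.001, -0.0]
wrist_force: [0.1, 0.2, -2.3]
width: 0.011
```

Run:
```python
from h import *
plan([.5128,.0375,.175],-95.9,24)
```

```text
t20.15 pos [ 0.5666 -0.0565  0.1737] yaw 8.0 n 24 w 0.0110 tilt [-0.003  0.001 -1.   ] F [ 0.1  0.2 -2.3]
[-0.07, -0.17, -0.0] 0.94 ; [-0.08, -0.16, -0.0] 0.94 ; [-0.09, -0.16, -0.0] 0.94 ; [-0.1, -0.15, -0.0] 0.94 ; [-0.11, -0.14, -0.0] 0.94
[-0.12, -0.13, -0.0] 0.94 ; [-0.13, -0.12, -0.0] 0.94 ; [-0.14, -0.11, -0.0] 0.94 ; [-0.15, -0.1, -0.0] 0.94 ; [-0.16, -0.09, -0.0] 0.94
[-0.16, -0.08, -0.0] 0.94 ; [-0.17, -0.06, -0.0] 0.94 ; [-0.17, -0.05, -0.0] 0.94 ; [-0.18, -0.04, -0.0] 0.94 ; [-0.18, -0.02, -0.0] 0.94
[-0.18, -0.01, -0.0] 0.94 ; [-0.18, 0.0, -0.0] 0.94 ; [-0.18, 0.02, -0.0] 0.94 ; [-0.18, 0.03, -0.0] 0.94 ; [-0.18, 0.04, -0.0] 0.94
[-0.17, 0.06, -0.0] 0.94 ; [-0.17, 0.07, -0.0] 0.94 ; [-0.16, 0.08, -0.0] 0.94 ; [-0.15, 0.09, -0.0] 0.94 ;
```

step_arm(
  travel=[
    [-0.07, -0.17, 0],
    [-0.08, -0.16, 0],
    [-0.09, -0.16, 0],
    [-0.1, -0.15, 0],
    [-0.11, -0.14, 0],
  ],
  spin=[0.94, 0.94, 0.94, 0.94, 0.94],
  jaw=[-1, -1, -1, -1, -1],
)

```text
t: 20.57
tcp_pos: [0.5554, -0.0369, 0.1738]
ee_rot: [0.993, -0.118, -0.001, -0.0]
wrist_force: [0.1, 0.0, -1.4]
width: 0.0106
```

step_arm(
  travel=[
    [-0.12, -0.13, 0],
    [-0.13, -0.12, 0],
    [-0.14, -0.11, 0],
    [-0.15, -0.1, 0],
    [-0.16, -0.09, 0],
  ],
  spin=[0.94, 0.94, 0.94, 0.94, 0.94],
  jaw=[-1, -1, -1, -1, -1],
)

```text
t: 20.98
tcp_pos: [0.5443, -0.0176, 0.1738]
ee_rot: [0.954, -0.301, -0.001, 0.0]
wrist_force: [-0.5, 0.2, -1.5]
width: 0.0107
```

step_arm(
  travel=[
    [-0.16, -0.08, 0],
    [-0.17, -0.06, 0],
    [-0.17, -0.05, 0],
    [-0.18, -0.04, 0],
    [-0.18, -0.02, 0],
  ],
  spin=[0.94, 0.94, 0.94, 0.94, 0.94],
  jaw=[-1, -1, -1, -1, -1],
)

```text
t: 21.4
tcp_pos: [0.5329, 0.0019, 0.1739]
ee_rot: [0.88, -0.474, -0.001, 0.001]
wrist_force: [-0.8, -0.7, -2.8]
width: 0.0107
```

step_arm(
  travel=[
    [-0.18, -0.01, 0],
    [-0.18, 0, 0],
    [-0.18, 0.02, 0],
    [-0.18, 0.03, 0],
    [-0.18, 0.04, 0],
  ],
  spin=[0.94, 0.94, 0.94, 0.94, 0.94],
  jaw=[-1, -1, -1, -1, -1],
)

```text
t: 21.82
tcp_pos: [0.5215, 0.0215, 0.1739]
ee_rot: [0.776, -0.63, -0.001, 0.001]
wrist_force: [0.1, 0.6, -0.7]
width: 0.011
```

step_arm(
  travel=[
    [-0.17, 0.06, 0],
    [-0.17, 0.07, 0],
    [-0.16, 0.08, 0],
    [-0.15, 0.09, 0],
    [0, 0, 0],
  ],
  spin=[0.94, 0.94, 0.94, 0.7, 0.24],
  jaw=[-1, -1, -1, -1, -1],
)

```text
t: 22.23
tcp_pos: [0.5122, 0.0373, 0.174]
ee_rot: [-0.674, 0.739, 0.001, -0.001]
wrist_force: [-0.3, -0.2, -2.3]
width: 0.0106
```

step_arm(
  travel=[
    [0, 0, 0],
    [0, 0, 0],
    [0, 0, 0],
  ],
  spin=[0, 0, 0],
  jaw=[-1, -1, -1],
)

```text
t: 22.48
tcp_pos: [0.5133, 0.0366, 0.175]
ee_rot: [-0.675, 0.738, 0.0, -0.0]
wrist_force: [-0.6, -0.5, -1.9]
width: 0.0105
```

Run:
```python
from h import *
plan([.5128,.0375,.12],-95.9,4)
for n in('scene','top'): cv2.imwrite(f'pics/{n}8.png',vision.camera(n)[:,:,::-1])
a=cv2.imread('pics/scene8.png')[:,:,::-1]
crop(a,150,110,310,270,4,'pics/s8c.png')
a=cv2.imread('pics/top8.png')[:,:,::-1]
crop(a,160,130,280,230,6,'pics/t8c.png')
```

```text
t22.48 pos [0.5133 0.0366 0.175 ] yaw -95.1 n 4 w 0.0105 tilt [-0.001 -0.    -1.   ] F [-0.6 -0.5 -1.9]
[-0.01, 0.01, 0.55] 0.04 ; [-0.01, 0.01, 0.55] 0.04 ; [-0.01, 0.01, 0.55] 0.04 ; [-0.01, 0.01, 0.55] 0.04 ;
```

View pics/s8c.png

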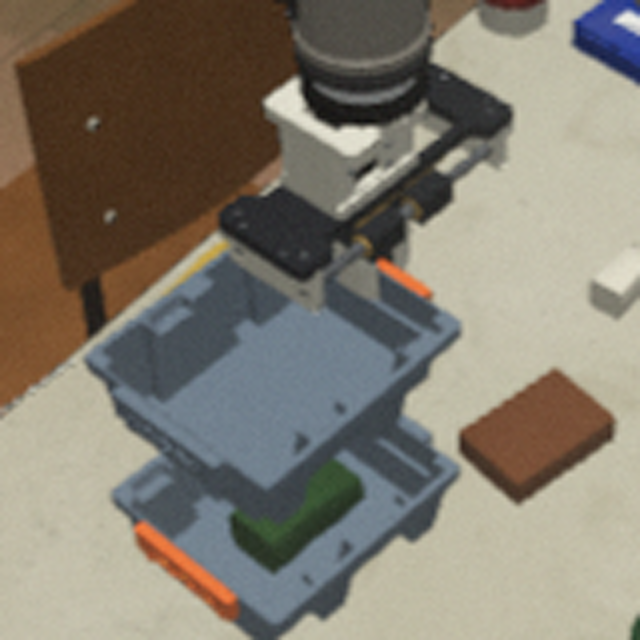

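View pics/t8c.png

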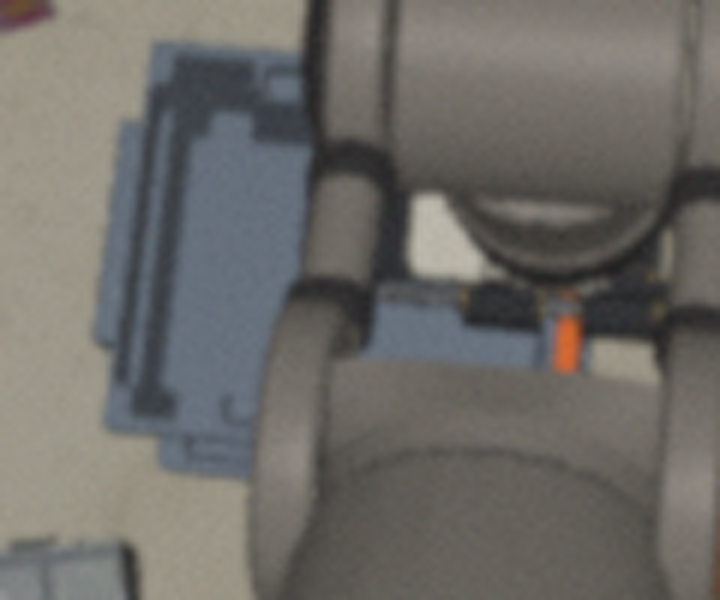

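```bash
cat >> h.py <<'E'
def tri(ut,us):
    Pm=[]
    for n in('top','scene'):
        K,Rm,t=cam(n); Pm.append(K@np.c_[Rm,t])
    X=cv2.triangulatePoints(Pm[0],Pm[1],np.array(ut,float).T,np.array(us,float).T); return (X[:3]/X[3]).T
def uc(C,s,o): return (np.array(C,float)+.5)/s-.5+np.array(o)
E
python3 - <<'E'
from h import *
ut=uc([[152,43],[107,430]],6,[160,130]); us=uc([[88,360],[268,490]],4,[150,110])
X=tri(ut,us);print(X.round(4), (proj('top',X)-ut).round(1).tolist(),(proj('scene',X)-us).round(1).tolist())
d=X[0]-X[1];print(np.degrees(np.arctan2(d[1],d[0])),np.linalg.norm(d))
print(ray('scene',uc([[460,325]],4,[150,110]),.198))
for z in(.19,.198):
    P=ray('top',ut,z);print(P.round(4).tolist(),np.degrees(np.arctan2(*(P[0]-P[1])[[1,0]])))
E
```

```text
[[0.6046 0.2049 0.199 ]
 [0.4502 0.2178 0.1997]] [[0.1, 0.3], [-0.2, -0.4]] [[-0.3, -0.1], [0.4, 0.1]]
-4.762649593512246 0.15498143123484256
[[0.43911175 0.04858347 0.198     ]]
[[0.6079, 0.2068, 0.19], [0.4508, 0.2191, 0.19]] -4.453405147333997
[[0.6055, 0.2054, 0.198], [0.4495, 0.2176, 0.198]] -4.453405147333997
```

Run:
```python
from h import *
plan([.5140,.0374,.105],-96.1,5)
```

```text
t22.58 pos [0.5135 0.0366 0.1753] yaw -95.2 n 5 w 0.0108 tilt [-0. -0. -1.] F [ 0.2 -0.6 -1.6]
[-0.01, -0.0, 0.56] 0.04 ; [-0.01, -0.0, 0.56] 0.04 ; [-0.01, -0.0, 0.56] 0.04 ; [-0.01, -0.0, 0.56] 0.04 ; [-0.01, -0.0, 0.56] 0.04
```

step_arm(
  travel=[
    [-0.03, -0.02, 0.6],
    [0, 0, 0.8],
    [0, 0, 0.7],
    [0, 0, 0.5],
    [0, 0, 0.2],
  ],
  spin=[0.1, 0.1, 0, 0, 0],
  jaw=[-1, -1, -1, -1, -1],
)

```text
t: 23.0
tcp_pos: [0.5129, 0.0374, 0.1036]
ee_rot: [-0.669, 0.744, 0.001, -0.001]
wrist_force: [-0.7, 0.0, -1.7]
width: 0.0105
```

step_arm(
  travel=[
    [0, 0, 0],
    [0, 0, 0],
    [0, 0, 0],
  ],
  spin=[0, 0, 0],
  jaw=[-1, -1, -1],
)

```text
t: 23.25
tcp_pos: [0.5147, 0.0374, 0.1064]
ee_rot: [-0.668, 0.744, -0.001, 0.001]
wrist_force: [-0.8, -0.8, -1.0]
width: 0.0106
```

Run:
```python
from h import *
plan([.5140,.0374,.0888],-96.1,4)
for n in('scene','top'): cv2.imwrite(f'pics/{n}9.png',vision.camera(n)[:,:,::-1])
a=cv2.imread('pics/scene9.png')[:,:,::-1]
crop(a,160,150,280,280,6,'pics/s9c.png')
a=cv2.imread('pics/top9.png')[:,:,::-1]
crop(a,165,130,265,230,7,'pics/t9c.png')
```

```text
t23.25 pos [0.5147 0.0374 0.1064] yaw -96.1 n 4 w 0.0106 tilt [ 0.002 -0.    -1.   ] F [-0.8 -0.8 -1. ]
[0.0, 0.01, 0.18] -0.0 ; [0.0, 0.01, 0.18] -0.0 ; [0.0, 0.01, 0.18] -0.0 ; [0.0, 0.01, 0.18] -0.0 ;
```

View pics/s9c.png

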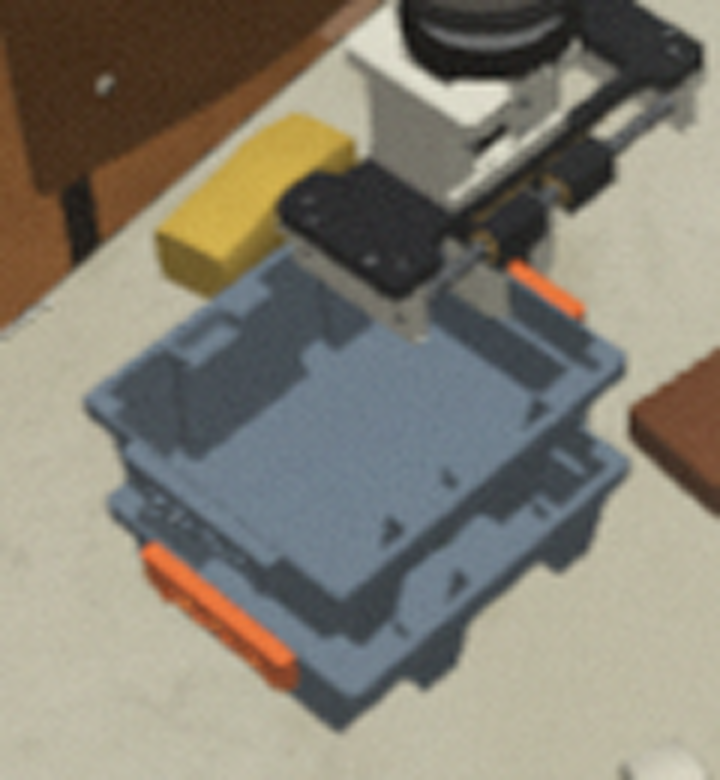

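View pics/t9c.png

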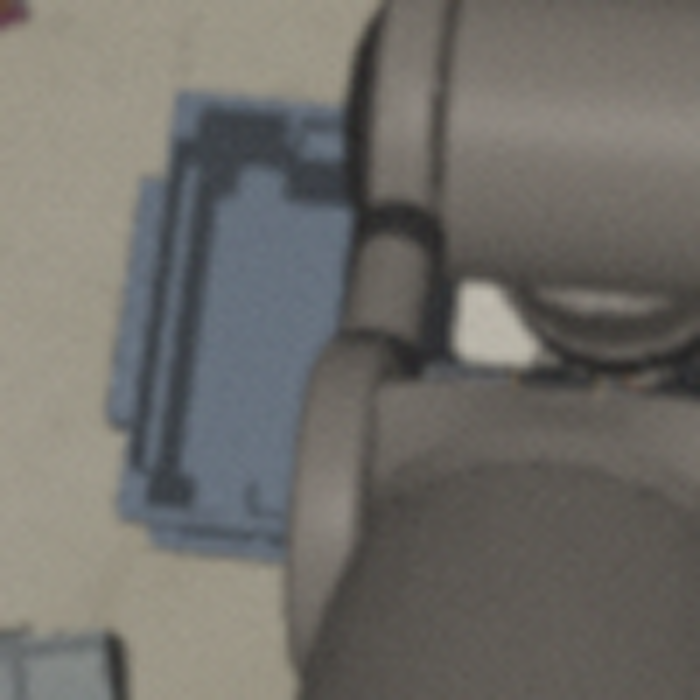

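Run:
```python
from h import *
o=[160,150]
T=ray('scene',uc([[86,403],[345,608],[630,358]],6,o),.1296); B=ray('scene',uc([[108,500],[350,702],[632,466]],6,o),.06)
print(T.round(4).tolist());print(B.round(4).tolist()); print((T-B)[:,:2].round(4).tolist())
P=ray('top',uc([[178,93],[120,515]],7,[165,130]),.1296);print(P.round(4).tolist())
```

```text
[[0.61, 0.204, 0.1296], [0.4534, 0.2217, 0.1296], [0.4391, 0.0492, 0.1296]]
[[0.6119, 0.2018, 0.06], [0.4577, 0.2214, 0.06], [0.4368, 0.0512, 0.06]]
[[-0.0019, 0.0021], [-0.0043, 0.0004], [0.0023, -0.002]]
[[0.6096, 0.2041, 0.1296], [0.4554, 0.2196, 0.1296]]
```

step_arm(
  travel=[
    [0, 0, 0.2],
    [0, 0, 0.2],
    [0, 0, 0.15],
    [0, 0, 0.1],
    [0, 0, 0],
  ],
  spin=[0, 0, 0, 0, 0],
  jaw=[-1, -1, -1, -1, -1],
)

```text
t: 23.77
tcp_pos: [0.5137, 0.0376, 0.0889]
ee_rot: [-0.668, 0.744, 0.0, -0.0]
wrist_force: [0.3, -0.9, -0.2]
width: 0.0108
```

step_arm(
  travel=[
    [0, 0, 0.08],
    [0, 0, 0],
    [0, 0, 0],
  ],
  spin=[0, 0, 0],
  jaw=[-1, -1, -1],
)

```text
t: 24.02
tcp_pos: [0.514, 0.0372, 0.0883]
ee_rot: [-0.668, 0.744, -0.0, 0.0]
wrist_force: [-4.0, -2.4, 9.6]
width: 0.0111
```

step_arm(
  travel=[
    [0, 0, 0],
    [0, 0, 0],
    [0, 0, 0],
    [0, 0, -0.5],
    [0, 0, -0.9],
  ],
  spin=[0, 0, 0, 0, 0],
  jaw=[-0.1, -0.1, -0.1, -0.1, -0.1],
)

```text
t: 24.43
tcp_pos: [0.5124, 0.0377, 0.1203]
ee_rot: [-0.668, 0.744, 0.002, -0.002]
wrist_force: [-0.1, 0.3, -0.5]
width: 0.0388
```

step_arm(
  travel=[
    [0, 0, -0.9],
    [0.5, 0, -0.9],
    [0.95, 0, 0],
    [0.95, 0, 0],
    [0.95, 0, 0],
  ],
  spin=[0, -0.9, -0.9, -0.9, -0.9],
  jaw=[0, 0, 0, 0, 0],
)

```text
t: 24.85
tcp_pos: [0.5153, -0.0466, 0.1677]
ee_rot: [0.77, -0.638, 0.0, -0.0]
wrist_force: [-0.0, 1.3, -0.6]
width: 0.0461
```

Run:
```python
from h import *
plan([.4635,-.1985,.10],0,20)
for n in('scene','top'): cv2.imwrite(f'pics/{n}10.png',vision.camera(n)[:,:,::-1])
a=cv2.imread('pics/scene10.png')[:,:,::-1]
crop(a,160,150,280,280,6,'pics/s10c.png')
a=cv2.imread('pics/top10.png')[:,:,::-1]
crop(a,165,130,265,230,7,'pics/t10c.png')
```

```text
t24.85 pos [ 0.5153 -0.0466  0.1677] yaw -79.3 n 20 w 0.0461 tilt [ 0.001 -0.    -1.   ] F [-0.   1.3 -0.6]
[0.28, 0.16, 0.14] -0.87 ; [0.27, 0.18, 0.14] -0.87 ; [0.25, 0.2, 0.14] -0.87 ; [0.24, 0.21, 0.14] -0.87 ; [0.23, 0.23, 0.14] -0.87
[0.21, 0.24, 0.14] -0.87 ; [0.19, 0.26, 0.14] -0.87 ; [0.17, 0.27, 0.14] -0.87 ; [0.15, 0.28, 0.14] -0.87 ; [0.13, 0.29, 0.14] -0.87
[0.11, 0.3, 0.14] -0.87 ; [0.09, 0.31, 0.14] -0.87 ; [0.07, 0.31, 0.14] -0.87 ; [0.05, 0.32, 0.14] -0.87 ; [0.03, 0.32, 0.14] -0.87
[0.01, 0.32, 0.14] -0.87 ; [-0.02, 0.32, 0.14] -0.87 ; [-0.04, 0.32, 0.14] -0.87 ; [-0.06, 0.32, 0.14] -0.87 ; [-0.08, 0.31, 0.14] -0.87
```

View pics/s10c.png

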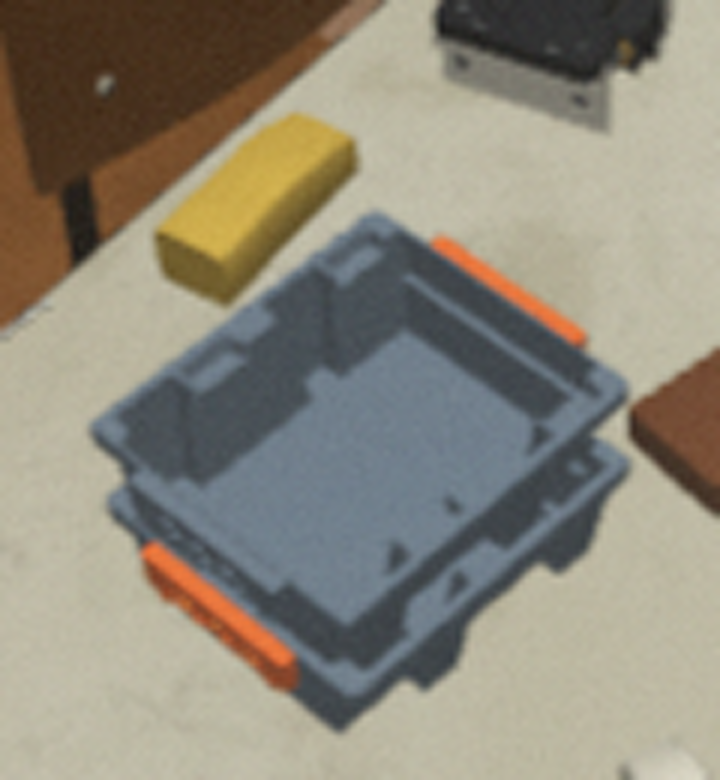

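View pics/top10.png

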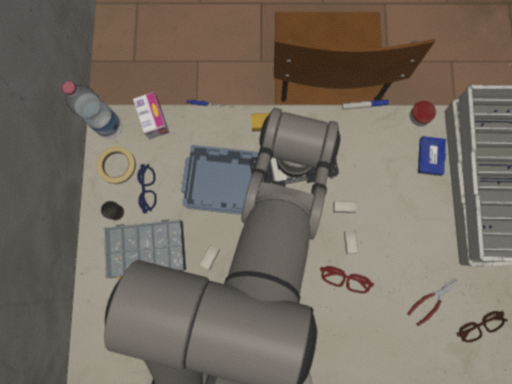

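step_arm(
  travel=[
    [0.28, 0.16, 0.1],
    [0.27, 0.18, 0.1],
    [0.25, 0.2, 0.1],
    [0.24, 0.21, 0.1],
    [0.23, 0.23, 0.1],
  ],
  spin=[-0.87, -0.87, -0.87, -0.87, -0.87],
  jaw=[0.2, 0.2, 0.2, 0.2, 0.2],
)

```text
t: 25.37
tcp_pos: [0.5019, -0.0835, 0.1544]
ee_rot: [0.868, -0.496, -0.0, -0.0]
wrist_force: [-0.1, 0.1, 0.2]
width: 0.0551
```

step_arm(
  travel=[
    [0.21, 0.24, 0.1],
    [0.19, 0.26, 0.1],
    [0.17, 0.27, 0.1],
    [0.15, 0.28, 0.1],
    [0.13, 0.29, 0.1],
  ],
  spin=[-0.87, -0.87, -0.87, -0.87, -0.87],
  jaw=[0.2, 0.2, 0.2, 0.2, 0.2],
)

```text
t: 25.78
tcp_pos: [0.4888, -0.1212, 0.1419]
ee_rot: [0.941, -0.339, -0.0, -0.0]
wrist_force: [0.6, 0.5, -0.1]
width: 0.0554
```

step_arm(
  travel=[
    [0.11, 0.3, 0.1],
    [0.09, 0.31, 0.1],
    [0.07, 0.31, 0.1],
    [0.05, 0.32, 0.1],
    [0.03, 0.32, 0.1],
  ],
  spin=[-0.87, -0.87, -0.87, -0.87, -0.87],
  jaw=[0.2, 0.2, 0.2, 0.2, 0.2],
)

```text
t: 26.2
tcp_pos: [0.4757, -0.1591, 0.1294]
ee_rot: [0.985, -0.171, -0.0, -0.0]
wrist_force: [0.2, -0.0, -0.1]
width: 0.0553
```

step_arm(
  travel=[
    [0.01, 0.32, 0.1],
    [-0.02, 0.32, 0.1],
    [-0.04, 0.32, 0.1],
    [-0.06, 0.32, 0.1],
    [-0.08, 0.31, 0.1],
  ],
  spin=[-0.87, -0.87, -0.87, -0.87, -0.87],
  jaw=[0.2, 0.2, 0.2, 0.2, 0.2],
)

```text
t: 26.62
tcp_pos: [0.4629, -0.1973, 0.1169]
ee_rot: [1.0, 0.003, -0.0, -0.0]
wrist_force: [0.0, -0.4, 0.5]
width: 0.0546
```

Run:
```python
from h import *
plan([.4635,-.1985,.008],-.5,5)
for n in('scene','top'): cv2.imwrite(f'pics/{n}11.png',vision.camera(n)[:,:,::-1])
a=cv2.imread('pics/scene11.png')[:,:,::-1]
crop(a,160,150,280,280,6,'pics/s11c.png');crop(a,270,130,350,210,6,'pics/s11d.png')
a=cv2.imread('pics/top11.png')[:,:,::-1]
crop(a,175,135,275,225,7,'pics/t11c.png')
```

```text
t26.62 pos [ 0.4629 -0.1973  0.1169] yaw 0.3 n 5 w 0.0546 tilt [-0.  0. -1.] F [ 0.  -0.4  0.5]
[0.0, 0.01, 0.87] 0.03 ; [0.0, 0.01, 0.87] 0.03 ; [0.0, 0.01, 0.87] 0.03 ; [0.0, 0.01, 0.87] 0.03 ; [0.0, 0.01, 0.87] 0.03
```

View pics/t11c.png

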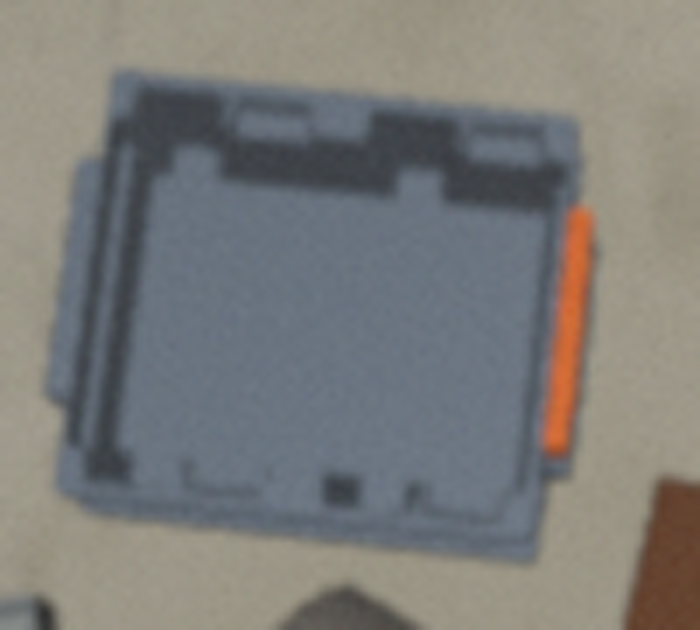

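View pics/s11c.png

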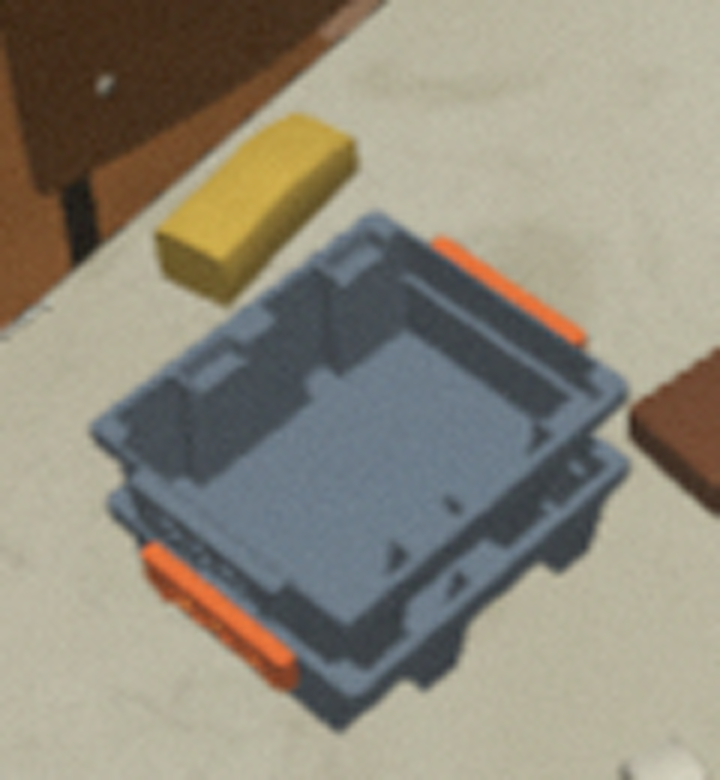

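View pics/s11d.png

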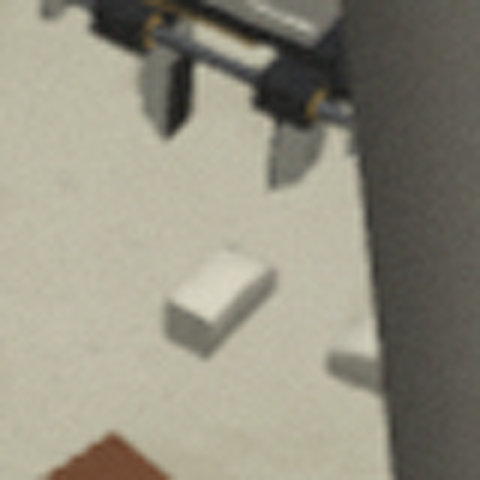

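Run:
```python
from h import *
ut=uc([[118,70],[580,117]],7,[175,135]); us=uc([[92,430],[378,213]],6,[160,150])
X=tri(ut,us);print('rim +x corners',X.round(4).tolist())
# orange bar ends top face
ut=uc([[583,208],[555,455]],7,[175,135]); us=uc([[440,240],[583,337]],6,[160,150])
X=tri(ut,us);print('orange bar',X.round(4).tolist())
o=[160,150]
S=ray('scene',uc([[92,430],[347,628],[630,382],[378,213]],6,o),.112);print(S.round(4).tolist(),S.mean(0))
T=ray('top',uc([[118,70],[580,117]],7,[175,135]),.112);print(T.round(4).tolist())
f=lambda C:ray('top',uc(C,7,[175,135]),.112).mean(0)
Or=f([[570,208],[597,208],[541,455],[568,455]]);Gr=f([[78,160],[108,160],[45,400],[70,400]])
d=Gr-Or;print(Or,Gr,(Or+Gr)/2,np.linalg.norm(d),np.degrees(np.arctan2(d[1],d[0])))
```

```text
rim +x corners [[0.6104, 0.2034, 0.1109], [0.5921, 0.0337, 0.112]]
orange bar [[0.5572, 0.0323, 0.1148], [0.4675, 0.0426, 0.1177]]
[[0.6098, 0.2041, 0.112], [0.4557, 0.2197, 0.112], [0.44, 0.048, 0.112], [0.5922, 0.0336, 0.112]] [0.52441657 0.12634649 0.112     ]
[[0.6099, 0.2032, 0.112], [0.5921, 0.0337, 0.112]]
[0.51254308 0.03727116 0.112     ] [0.53155837 0.21612194 0.112     ] [0.52205073 0.12669655 0.112     ] 0.17985879235697205 83.931152298179
```

step_arm(
  travel=[
    [0.02, 0.03, 0.9],
    [0, 0.01, 1],
    [0, 0, 1],
    [0, 0, 0.9],
    [0, 0, 0.35],
  ],
  spin=[0.1, 0.1, 0, 0, 0],
  jaw=[0.2, 0.2, 0.2, 0.2, 0.2],
)

```text
t: 27.13
tcp_pos: [0.4622, -0.197, 0.0109]
ee_rot: [1.0, -0.008, -0.002, -0.001]
wrist_force: [-0.8, 0.5, -0.2]
width: 0.055
```

step_arm(
  travel=[
    [0, 0, 0.2],
    [0, 0, 0],
    [0, 0, 0],
    [0, 0, 0],
    [0, 0, 0],
  ],
  spin=[0, 0, 0, 0, 0],
  jaw=[-1, -1, -1, -1, -1],
)

```text
t: 27.55
tcp_pos: [0.4641, -0.199, 0.0097]
ee_rot: [1.0, -0.007, 0.001, 0.001]
wrist_force: [0.8, 0.9, 3.2]
width: 0.0287
```

step_arm(
  travel=[
    [0, 0, 0],
    [0, 0, -0.4],
    [0, 0, -0.9],
    [0, 0, -1],
    [0, 0, -1],
  ],
  spin=[0, 0, 0, 0, 0],
  jaw=[-1, -1, -1, -1, -1],
)

```text
t: 27.97
tcp_pos: [0.4629, -0.1985, 0.0923]
ee_rot: [1.0, -0.007, -0.0, -0.0]
wrist_force: [0.2, -0.4, -1.0]
width: 0.0291
```

step_arm(
  travel=[
    [0, 0, -1],
    [0, 0, -1],
    [0, 0, -0.8],
    [0, 0, -0.4],
    [0, 0, 0],
  ],
  spin=[0, 0, 0, 0, 0],
  jaw=[-1, -1, -1, -1, -1],
)

```text
t: 28.38
tcp_pos: [0.4644, -0.1993, 0.1742]
ee_rot: [1.0, -0.007, 0.002, 0.002]
wrist_force: [0.6, 0.1, -0.4]
width: 0.0289
```

Run:
```python
from h import *
plan([.5225,.127,.185],-6.2)
```

```text
t28.38 pos [ 0.4644 -0.1993  0.1742] yaw -0.8 n 14 w 0.0289 tilt [ 0.005 -0.003 -1.   ] F [ 0.6  0.1 -0.4]
[0.15, -0.93, -0.03] 0.08 ; [0.15, -0.94, -0.03] 0.08 ; [0.14, -0.94, -0.03] 0.08 ; [0.13, -0.94, -0.03] 0.08 ; [0.13, -0.94, -0.03] 0.08
[0.12, -0.94, -0.03] 0.08 ; [0.12, -0.94, -0.03] 0.08 ; [0.11, -0.94, -0.03] 0.08 ; [0.1, -0.94, -0.03] 0.08 ; [0.1, -0.94, -0.03] 0.08
[0.09, -0.94, -0.03] 0.08 ; [0.08, -0.94, -0.03] 0.08 ; [0.08, -0.94, -0.03] 0.08 ; [0.07, -0.94, -0.03] 0.08 ;
```

step_arm(
  travel=[
    [0.15, -0.93, -0.03],
    [0.15, -0.94, -0.03],
    [0.14, -0.94, -0.03],
    [0.13, -0.94, -0.03],
    [0.13, -0.94, -0.03],
  ],
  spin=[0.08, 0.08, 0.08, 0.08, 0.08],
  jaw=[-1, -1, -1, -1, -1],
)

```text
t: 28.8
tcp_pos: [0.4833, -0.0807, 0.1741]
ee_rot: [1.0, -0.023, -0.001, -0.0]
wrist_force: [0.6, -0.1, -0.9]
width: 0.0285
```

step_arm(
  travel=[
    [0.12, -0.94, -0.03],
    [0.12, -0.94, -0.03],
    [0.11, -0.94, -0.03],
    [0.1, -0.94, -0.03],
    [0.1, -0.94, -0.03],
  ],
  spin=[0.08, 0.08, 0.08, 0.08, 0.08],
  jaw=[-1, -1, -1, -1, -1],
)

```text
t: 29.22
tcp_pos: [0.5038, 0.0358, 0.1778]
ee_rot: [0.999, -0.039, -0.001, 0.0]
wrist_force: [2.1, -0.7, -0.9]
width: 0.0287
```

step_arm(
  travel=[
    [0.09, -0.94, -0.03],
    [0.08, -0.94, -0.03],
    [0.08, -0.8, -0.03],
    [0.05, -0.5, 0],
    [0, 0, 0],
  ],
  spin=[0.08, 0.08, 0.08, 0.08, 0],
  jaw=[-1, -1, -1, -1, -1],
)

```text
t: 29.63
tcp_pos: [0.5183, 0.1153, 0.1799]
ee_rot: [0.999, -0.05, -0.001, -0.0]
wrist_force: [-0.1, -0.9, -0.7]
width: 0.0289
```

Run:
```python
from h import *
plan([.5225,.127,.069],-6.2,5)
for n in('scene',): cv2.imwrite(f'pics/{n}12.png',vision.camera(n)[:,:,::-1])
a=cv2.imread('pics/scene12.png')[:,:,::-1]
crop(a,150,110,310,270,4,'pics/s12c.png')
```

```text
t29.63 pos [0.5183 0.1153 0.1799] yaw -5.8 n 5 w 0.0289 tilt [-0.001  0.001 -1.   ] F [-0.1 -0.9 -0.7]
[0.02, -0.1, 0.89] 0.02 ; [0.02, -0.1, 0.89] 0.02 ; [0.02, -0.1, 0.89] 0.02 ; [0.02, -0.1, 0.89] 0.02 ; [0.02, -0.1, 0.89] 0.02
```

View pics/s12c.png

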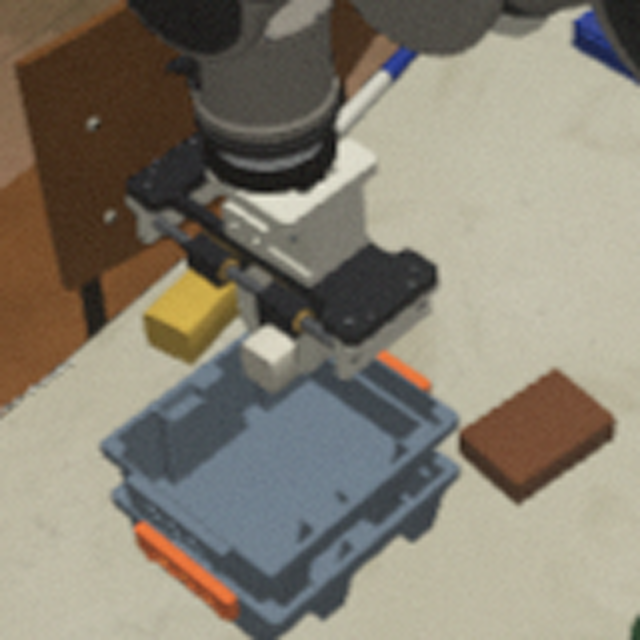

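step_arm(
  travel=[
    [0.04, -0.15, 0.8],
    [0.04, -0.15, 1],
    [0.04, -0.15, 1],
    [0, 0, 0.9],
    [0, 0, 0.5],
  ],
  spin=[0.05, 0, 0, 0, 0],
  jaw=[-1, -1, -1, -1, -1],
)

```text
t: 30.1
tcp_pos: [0.521, 0.1229, 0.0728]
ee_rot: [0.999, -0.054, -0.002, 0.001]
wrist_force: [-1.9, -0.2, -1.2]
width: 0.029
```

step_arm(
  travel=[
    [0, 0, 0.2],
    [0, 0, 0],
    [0, 0, 0],
  ],
  spin=[0, 0, 0],
  jaw=[-1, -1, -1],
)

```text
t: 30.35
tcp_pos: [0.5232, 0.1234, 0.0711]
ee_rot: [0.999, -0.054, 0.0, 0.0]
wrist_force: [0.4, -0.1, -0.8]
width: 0.0286
```

step_arm(
  travel=[
    [0, 0, 0.1],
    [0, 0, 0.05],
    [0, 0, 0],
    [0, 0, 0],
    [0, 0, 0],
  ],
  spin=[0, 0, 0, 0, 0],
  jaw=[-1, -1, -1, -0.1, -0.1],
)

```text
t: 30.77
tcp_pos: [0.5232, 0.1241, 0.0674]
ee_rot: [0.999, -0.053, 0.0, -0.0]
wrist_force: [0.3, -0.3, 0.1]
width: 0.0378
```

step_arm(
  travel=[
    [0, 0, 0],
    [0, 0, -0.5],
    [0, 0, -0.9],
    [0, 0, -1],
    [0, 0, -1],
  ],
  spin=[0, 0, 0, 0, 0],
  jaw=[-0.1, -0.1, -0.1, -0.1, -0.1],
)

```text
t: 31.18
tcp_pos: [0.5226, 0.124, 0.1528]
ee_rot: [0.999, -0.053, -0.0, 0.0]
wrist_force: [0.8, -0.1, -0.1]
width: 0.0414
```

step_arm(
  travel=[
    [0, 0.95, -0.2],
    [0, 0.95, 0],
    [0, 0.95, 0],
    [0, 0.95, 0],
    [0, 0.95, 0],
  ],
  spin=[0, 0, 0, 0, 0],
  jaw=[0, 0, 0, 0, 0],
)

```text
t: 31.6
tcp_pos: [0.5101, 0.005, 0.1573]
ee_rot: [0.999, -0.053, 0.0, 0.0]
wrist_force: [0.5, -0.3, 0.0]
width: 0.0457
```

step_arm(
  travel=[
    [0, 0.95, 0],
    [0, 0.95, 0],
    [0, 0.95, 0],
    [0, 0.95, 0],
    [0, 0.5, 0],
  ],
  spin=[0, 0, 0, 0, 0],
  jaw=[0, 0, 0, 0, 0],
)

```text
t: 32.02
tcp_pos: [0.4986, -0.1031, 0.1572]
ee_rot: [0.999, -0.054, 0.0, 0.0]
wrist_force: [0.7, 0.6, -1.1]
width: 0.0459
```

Run:
```python
from h import *
for n in('scene','top'): cv2.imwrite(f'pics/{n}13.png',vision.camera(n)[:,:,::-1])
a=cv2.imread('pics/scene13.png')[:,:,::-1]
crop(a,160,150,280,280,6,'pics/s13c.png')
a=cv2.imread('pics/top13.png')[:,:,::-1]
crop(a,175,135,275,225,7,'pics/t13c.png')
```

```text
(no output)
```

View pics/s13c.png

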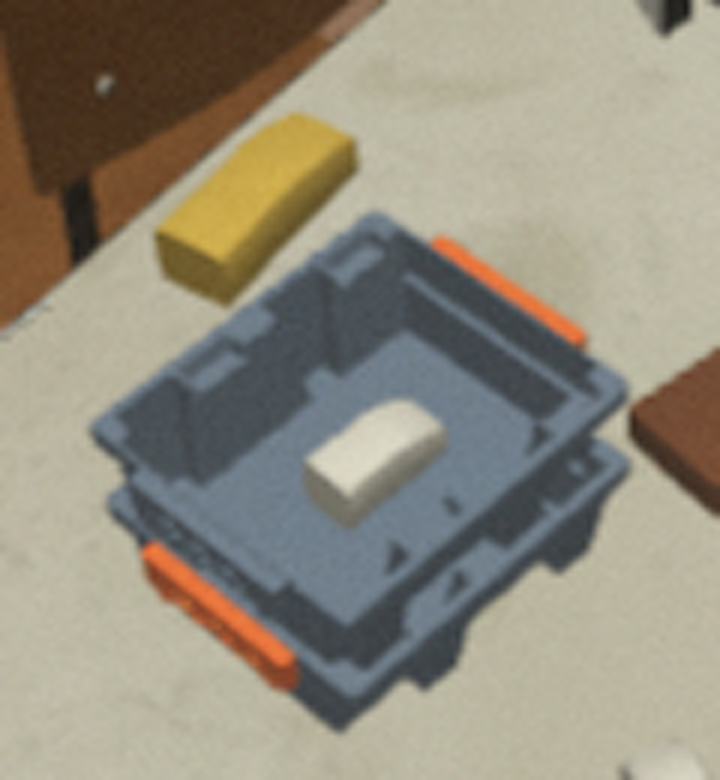

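View pics/top13.png

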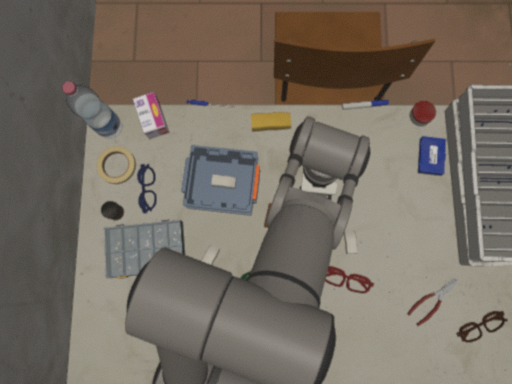

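View pics/t13c.png

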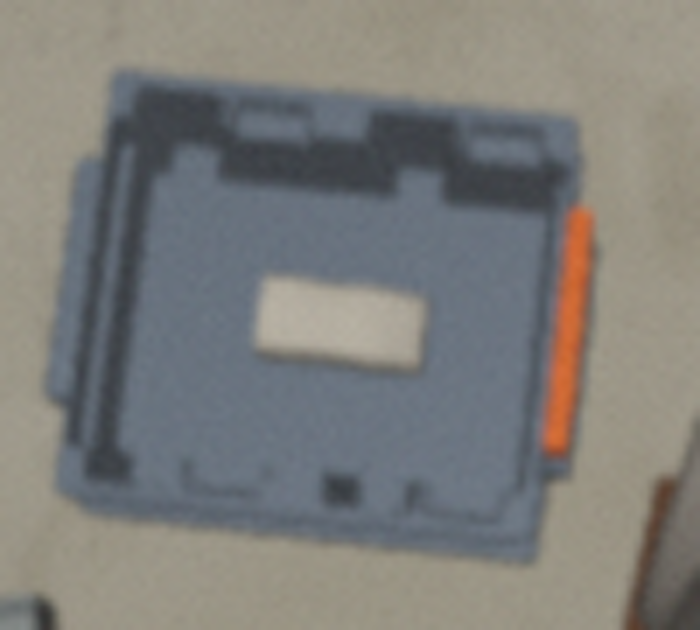

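step_arm(
  travel=[
    [0, 0, 0],
    [0, 0, 0],
    [0, 0, 0],
  ],
  spin=[0, 0, 0],
  jaw=[0, 0, 0],
)

```text
t: 32.37
tcp_pos: [0.4988, -0.0998, 0.157]
ee_rot: [0.999, -0.053, -0.0, -0.0]
wrist_force: [-0.3, -0.4, -1.1]
width: 0.0459
```

```bash
python3 -c "
from h import *
print(workorder.job_done())"
```

```text
the job is handed in; nothing more can be done
None
```

I handed the job in at about 32.4 s. The upper tote was lifted off by its grey grip and set aside. The green bar went into the bottom tote, and the other tote was picked up by its orange grip, turned half round and stacked. The white bar farthest from the base went into the upper tote.

**Stacking check:** I measured this after the tote was released and before the white bar went in. The two rear rim corners came out at 111 and 112 mm, which puts the upper tote's origin about 52 mm above the bottom one's. Its centre, taken from the grip bars, was within about 1 mm of the bottom tote's and its yaw was 83.9° plus a half turn, with the orange grip over the grey one.

**Disagreement between measurements:** The scene camera alone put the upper tote's centre about 2 mm away in x. Triangulating the orange bar gave 115–118 mm instead of 112 mm, which I took as the noise of its poorly defined corners.

**Final pictures:** The stack looks unchanged since that measurement. The white bar lies flat near the middle of the upper tote's floor. The sanding block (partly hidden by the arm), the yellow bar and the blue frame look unmoved, though I judged this by eye. The gripper was clear of everything, at rest about 0.22 m to the side. The green bar can no longer be seen; it lay flat in the bottom tote at the last view before stacking.

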